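Load the counter chiller's carton and crank it home

ROBOT

A 7-joint arm with a two-finger parallel gripper is mounted at the origin on the work surface. World frame = base frame: x ahead of the robot, y to its left, z up, the work surface at z = 0. Lengths are in m, angles in rad, forces in N, time in s.
With the tool pointing down it reaches from about 0.35 to 0.9 m from the base axis. Payload 8.1 kg.
Tool frame: the origin (TCP) lies midway between the tips of the shut fingers; the grasp point (between the pads) lies behind it (env.grasp_offset is the z of the grasp point in the tool frame, in m); z points along the fingers, y is the direction in which the jaws open and shut (so a half turn about z gives the same grasp; the last joint's range is limited). The gripper opens to 85 mm and grips with 20 to 120 N. Pads are 22 mm wide; open, the fingers measure 114 mm over their backs; the gripper's body (76 mm by 85 mm) begins 54 mm behind the grasp point. The pads swing forward as they close: fully open they stand 13 mm farther back than shut.
Start: joints at [1.028, 0.434, 0.025, 1.573, -0.012, 1.134, -0.075], TCP at [0.266, -0.566, 0.231] pointing down, gripper open.
Joint ranges: [-2.62, 2.62], [-0.44, 2.09], [-1.27, 1.32], [0.08, 2.57], [-1.32, 4.46], [0.12, 2], [-2.74, 2.74]. Speed limits (rad/s): [2.22, 2.22, 3.01, 3.01, 3.14, 3.14, 3.14].

INTERFACE

Orientations are given as [roll, pitch, yaw] about the fixed x, y, z axes, in that order (R = Rz(yaw) Ry(pitch) Rx(roll)).
In Python, from cell import telemetry, cams, ticket, env gives the robot as it stands.
- The arm moves only by the tool apply_moves, never from a script. Its argument "commands" is text: rows parted by semicolons, each of 7 numbers parted by spaces: the opening, from 0 (shut) to 1 (fully open), then the shift along the tool's x, y, z in mm, then the turn, a rotation vector about the tool's x, y, z in degrees. A call has 1 to 12 rows; each row shifts and turns the pose as measured when the row begins, along the tool's axes as they then stand; what a row does not reach is not made up. A row lasts 1/8 s, in which the tool goes at most 62.5 mm and 10.7 degrees, less where a joint would pass 70% of its speed; a pose out of reach is approached as far as the arm can. A call is refused whole if a number of a shift passes 62.5 or a number of a turn 10.7, either way. A call with a gripper value outside its range is refused whole. The fingers move at their own pace and stop on an object; "squeeze" is the grip in N (left out, the last holds). Time passes only in rows, so rows that do not move let the fingers close. It gives the time, the measured TCP pose, the force and the opening at its end, in the units of the state.
- telemetry.state(): the state, without advancing time (a new reading comes with each control period).
- cams.capture(name): name is "scene" or "top" or "wrist"; returns a dict with "img" (400x640x3 uint8, red, green, blue), "range_z" (400x640 float32, m along the optical axis (not along the pixel's ray), 0 where there is no reading), "fx", "fy", "cx", "cy" (pixels), "view" (4x4, takes a point from world to camera coordinates); the wrist camera has in their place "mount" (4x4, takes a point from camera to tool coordinates, whose origin is the TCP and whose axes are the flange's). Camera axes: x right, y down, z forward; pixel columns grow to the right and rows downward; lengths in m; the calibration is good to about 2 mm. A picture is of the moment at which its call begins: read the wrist's pose just before it.
- ticket.sign_off(): hands the job in, once; it reports no verdict.
Trained networks look in the newest picture that a camera, given by its name, has taken for a name from the list of things; names that differ only in an ending like _2 or _b are one class to them, and where a whole thing is asked for, a point or a joint stands for the part that bears it (a point fixed in the world has none). Each returns a list of dicts, best first, with "score" (0 to 1); they miss things now and then, are a little off and sometimes report something else, mostly with a low value. They report only what shows in the picture. A call takes as long as a camera call. They do not tell look-alikes from the thing itself.
- cams.masks_of(target, camera): "region" (400x640 bool, what is visible of it) and "rect" ([left, top, width, height] in pixels, round what is visible of it).
- cams.spot_point(target, camera): "pixel" ([column, row] in pixels: a listed point, or the origin of a listed thing).
The state is a dict: "t": time; "qpos": joint angles; "qvel": joint speeds; "tau": joint torques, N m; "tool_pos": TCP position; "tcp_rot": TCP orientation; "ft_force": force on the tool from outside, world axes, zero at the start; "torque": the same for the moment, N m; "opening": finger opening in m.
Only numpy, scipy, OpenCV 4.12 (cv2) and the standard library are available. Lean on these libraries where they do the work, as an engineer would, in place of code of your own. Each camera call takes 0.05 s, during which the arm holds its last target.

TASK

Wind the chiller's crank by its spinning grip until the carton has come all the way out from under the clear hood, then pack every box pack standing on the counter into the carton, upright and all flat on its floor. Then crank the carton all the way back in under the hood and let go. Turn the crank steadily both times, no faster than about half a turn a second, and leave the jug, bottle and jar alone.

Things in the scene. Friction and masses are not known exactly. Their poses are not given: they have to be found in the camera images.
- loader: fixed loader of a counter-top chiller: steel base plate 170 mm (its x) by 440 mm (y), rails along y, z up. Clear hood from y = 100 to 295 mm, 174 mm wide, roof 149 mm above the table, open towards -y; white cooling unit behind it to y = 371 mm. Crank gearbox 95 x 95 mm, 58 mm high, centred at y = -190 mm. Origin: on the table, below the carton's centre when that is fully out.
- carton: open-topped cardboard carton fixed on the carriage: 124 mm (its x) by 156 mm (y), 30 mm high, walls and floor 4 mm (116 x 148 mm inside). Origin: centre of its underside, 20 mm above the table; axes parallel to the loader's. The crank moves it along the loader's +y, 12.1 mm per rad, from y = 0 (out) to 190 mm (home under the hood). It holds against pushes of about 10 N.
- crank (a joint): crank angle, rad: 0 = carton fully out at the loading stop, 15.7 (two and a half turns) = carton fully home under the hood; hard stop at each end. Grows anticlockwise seen from above, and is the direction of the crank arm in the loader's frame (0: along its +x). Stays where it is left; takes about 4 N at the grip.
- crank_axis (a point): point on the crank's upright axis, 70 mm above the table; x, y axes parallel to the loader's
- crank_grip (a point): middle of the crank's free-spinning black upright grip, a cylinder 24 mm across and 45 mm tall (82 to 127 mm above the table), 50 mm from the crank's axis; the flat steel arm under it is 20 mm wide, its top 80 mm above the table
- pack_a: low closed box pack of card or paper, 60 mm in its x, 44 mm in its y, 52 mm tall, 0.1 to 0.4 kg, bottom-heavy, standing upright; may be absent. Origin: centre of its underside, z up
- pack_b: low closed box pack of card or paper, 60 mm in its x, 50 mm in its y, 50 mm tall, 0.1 to 0.4 kg, bottom-heavy, standing upright; may be absent. Origin: centre of its underside, z up
- pack_c: low closed box pack of card or paper, 60 mm in its x, 40 mm in its y, 56 mm tall, 0.1 to 0.4 kg, bottom-heavy, standing upright; may be absent. Origin: centre of its underside, z up
- pack_d: tall closed box pack of card or paper, 44 mm in its x, 80 mm in its y, 78 mm tall, 0.1 to 0.4 kg, bottom-heavy, standing upright; may be absent. Origin: centre of its underside, z up
- pack_e: tall closed box pack of card or paper, 44 mm in its x, 54 mm in its y, 82 mm tall, 0.1 to 0.4 kg, bottom-heavy, standing upright; may be absent. Origin: centre of its underside, z up
- jug: bystander: glass jug with handle, radius 45 mm, 105 mm high, origin at the centre of its underside
- bottle: bystander: green bottle, radius 36 mm, 230 mm high, origin at the centre of its underside
- jar: bystander: amber jar with steel lid, radius 35 mm, 90 mm high, origin at the centre of its underside
Not all that is in view belongs to the job. Leave any turquoise look-alike of the pack_e alone.

How it is judged:
By the outcome, as a careful person would: the job done as asked, in the order asked, and still so for the second after the job is handed in, with the robot touching nothing.
Of pack_a, pack_b, pack_c, pack_d, pack_e only 3 to 5 are there at a start; the rules pass over those that are not, and their reading is None.
At some moment in a run one of pack_a, pack_b, pack_c, pack_d, pack_e may be knocked a few centimetres aside while the robot is not near it.
It also fails if it takes over 210 s, if anything falls off the work surface, if the arm or the gripper's body presses on something with over 40 N, if the wrist force passes 120 N, or if a joint passes its speed limit or range.

## Working session

There is one attempt and no reset: what is moved stays moved. The work goes in short steps, Python scripts to look and compute and a tool call to move; the robot and the scene stay as the last step left them, time stands still between calls to the robot, and variables do not carry over. Pictures are saved under pics/ and viewed, and the job is handed in when it is done.

Besides the shell and the picture viewer there is one more tool, called after "Emit:" as name(argument=value, ...), one argument or row to a line, values as JSON. apply_moves: Moves the arm, as the interface text tells. Its arguments: {"type":"object","properties":{"commands":{"type":"string"},"squeeze":{"type":"number"}},"required":["commands"]}

```bash
ls -la; mkdir -p pics; python3 - <<'E'
from cell import telemetry,cams,ticket,env
import cv2,numpy as np
print(telemetry.state()); print(env.grasp_offset)
for n in ["scene","top","wrist"]:
    c=cams.capture(n); cv2.imwrite(f"pics/{n}0.png",c["img"][:,:,::-1])
    print(n,c["fx"],c["cx"],c["cy"]); print(np.round(c.get("view",c.get("mount")),4).tolist())
E
```

```text
total 12
drwxr-xr-x  3 agent agent 4096 Dec  7 14:22 .
drwxr-xr-x 23 root  root  4096 Dec  7 14:22 ..
drwxr-xr-x  2 agent agent 4096 Dec  7 14:22 pics
{'t': 0.0, 'qpos': array([ 1.02842539,  0.43519057,  0.02498389,  1.57410948, -0.01160664,
        1.13402463, -0.07507478]), 'qvel': array([-0.0010116 ,  0.00209828,  0.00070372,  0.00029931,  0.00195415,
       -0.00113367, -0.00064811]), 'tau': array([ 1.44863985e-03, -6.70486164e+01,  1.02556206e+00, -3.16202974e+01,
        1.54727680e-02,  1.26900626e-02, -4.44998449e-06]), 'tool_pos': array([ 0.26580475, -0.56508621,  0.23054146]), 'tcp_rot': array([-3.14001211e+00,  1.41647624e-04,  4.39713620e-01]), 'ft_force': array([ 0.60240262, -0.67547225,  0.86191305]), 'torque': array([-0.00958069,  0.0204115 ,  0.02981197]), 'opening': 0.08551662974889432}
-0.0187
scene 381.47415661142605 315.4615618590217 198.3301996756395
[[-0.3094, 0.9508, -0.0175, 0.2492], [0.6504, 0.1982, -0.7333, -0.3009], [-0.6937, -0.2383, -0.6797, 1.2991], [0.0, 0.0, 0.0, 1.0]]
top 455.20954810297644 322.3605397590092 199.94869284725945
[[-0.0299, -0.9995, -0.011, -0.0502], [-0.9852, 0.0313, -0.1688, 0.6049], [0.1691, 0.0058, -0.9856, 1.0928], [0.0, 0.0, 0.0, 1.0]]
wrist 316.69883283165615 318.4374267020451 200.6122990507093
[[0.0006, -0.9462, -0.3235, 0.0845], [1.0, 0.0006, 0.0001, 0.0005], [0.0001, -0.3235, 0.9462, -0.1417], [0.0, 0.0, 0.0, 1.0]]
```

View pics/scene0.png

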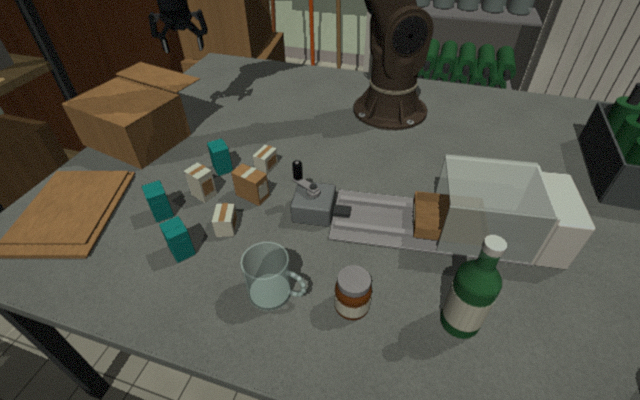

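View pics/top0.png

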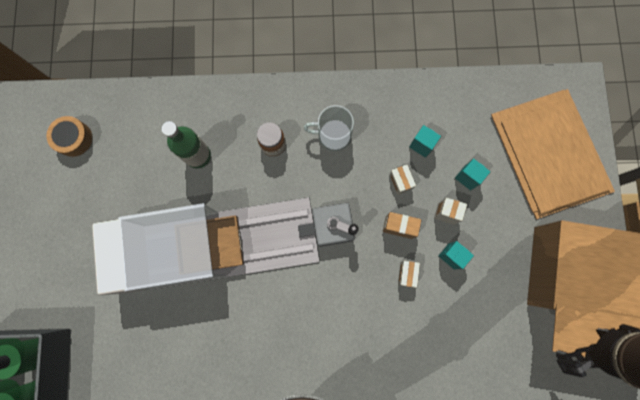

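View pics/wrist0.png

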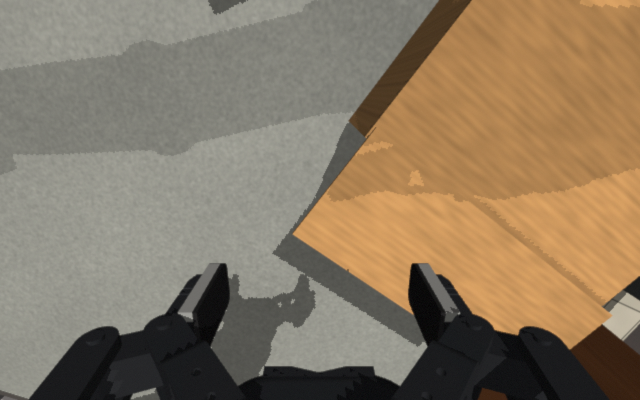

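```bash
cat > h.py <<'E'
from cell import telemetry,cams,ticket,env
import cv2,numpy as np
from scipy.spatial.transform import Rotation as R
def T(st=None):
    st=st or telemetry.state(); M=np.eye(4); M[:3,:3]=R.from_euler('xyz',st['tcp_rot']).as_matrix(); M[:3,3]=st['tool_pos']; return M
def cap(n):
    M=T(); c=cams.capture(n)
    c['c2w']=np.linalg.inv(c['view']) if 'view' in c else M@c['mount']
    return c
def cloud(c):
    z=c['range_z']; v,u=np.mgrid[:400,:640]
    P=np.stack([(u-c['cx'])/c['fx']*z,(v-c['cy'])/c['fy']*z,z,np.ones_like(z)],-1)
    P=P@c['c2w'].T; P=P[...,:3]; P[z<=0]=np.nan; return P
def proj(c,p):
    q=np.linalg.inv(c['c2w'])@np.append(p,1); return c['fx']*q[0]/q[2]+c['cx'],c['fy']*q[1]/q[2]+c['cy']
E
python3 - <<'E'
from h import *
c=cap("top"); P=cloud(c)
im=c["img"][100:300,350:510,::-1]; cv2.imwrite("pics/top1.png",cv2.resize(im,None,fx=3,fy=3,interpolation=cv2.INTER_CUBIC)[:600,:])
names=["pack_a","pack_b","pack_c","pack_d","pack_e","crank_grip","crank_axis","carton","loader","jug","bottle","jar"]
for n in names:
    for m in cams.spot_point(n,"top"): print(n,"pt",round(m["score"],2),np.round(m["pixel"]))
    for m in cams.masks_of(n,"top"):
        r=m["region"]; z=P[...,2]; q=P[r]; h=np.nanpercentile(q[:,2],90)
        t=r&(abs(z-h)<.006); xy=(P[t][:,:2]*1000).astype(np.float32)
        print("   mask",round(m["score"],2),m["rect"],"h",round(h*1000), [np.round(a,1) for a in cv2.minAreaRect(xy)] if len(xy)>3 else '')
c=cap("scene"); im=c["img"][120:280,130:330,::-1]; cv2.imwrite("pics/scene1.png",cv2.resize(im,None,fx=3.5,fy=3.5,interpolation=cv2.INTER_CUBIC))
E
```

```text
pack_a pt 0.89 [407. 276.]
pack_a pt 0.78 [418. 146.]
pack_a pt 0.74 [443. 212.]
pack_a pt 0.7 [397. 226.]
pack_a pt 0.68 [456. 254.]
pack_a pt 0.61 [398. 181.]
pack_a pt 0.61 [467. 176.]
   mask 0.97 [382.7, 209.8, 38.3, 29.0] h 79 [array([ 535.3, -263.3]), array([78.8, 44.5]), np.float64(73.1)]
   mask 0.95 [388.4, 165.2, 28.4, 28.0] h 54 [array([ 654.5, -275. ]), array([59. , 42.8]), np.float64(19.2)]
   mask 0.91 [401.5, 260.6, 18.8, 26.6] h 58 [array([ 415.3, -276.7]), array([39.6, 58.9]), np.float64(79.1)]
   mask 0.76 [441.6, 240.1, 33.9, 31.4] h 84 [array([ 456.7, -392.9]), array([53.9, 44.8]), np.float64(45.9)]
   mask 0.72 [431.2, 194.9, 34.0, 27.6] h 83 [array([ 567.2, -387.3]), array([54.3, 45.2]), np.float64(69.5)]
   mask 0.59 [455.8, 158.2, 33.5, 33.2] h 83 [array([ 659.5, -451.1]), array([53.3, 44.8]), np.float64(47.8)]
   mask 0.55 [411.5, 125.7, 26.3, 29.1] h 83 [array([ 749.6, -336.4]), array([52.3, 43.6]), np.float64(55.3)]
pack_b pt 0.89 [407. 276.]
pack_b pt 0.78 [418. 146.]
pack_b pt 0.74 [443. 212.]
pack_b pt 0.7 [397. 226.]
pack_b pt 0.68 [456. 254.]
pack_b p
[... 4438 characters left out ...]
]
   mask 0.66 [204.7, 213.7, 36.8, 55.3] h 47 [array([507.8, 177.6]), array([124.3,  75.9]), np.float64(6.6)]
loader pt 0.86 [262. 241.]
loader pt 0.27 [354. 231.]
   mask 0.62 [94.3, 198.0, 265.2, 94.9] h 149 [array([492.9, 292.7]), array([168.1, 201. ]), np.float64(7.4)]
   mask 0.22 [400.0, 258.5, 22.8, 29.1] h 57 [array([ 415.4, -276.7]), array([39.6, 59.3]), np.float64(79.1)]
jug pt 0.77 [335. 137.]
bottle pt 0.64 [197. 156.]
   mask 0.93 [161.3, 120.3, 53.5, 46.6] h 227 [array([743.3, 260.8]), array([32.1, 31.2]), np.float64(56.4)]
jar pt 0.72 [210. 246.]
jar pt 0.66 [272. 142.]
   mask 0.59 [254.9, 122.2, 34.7, 34.0] h 91 [array([769.5,  59.5]), array([59.9, 59.2]), np.float64(41.8)]
```

View pics/top1.png

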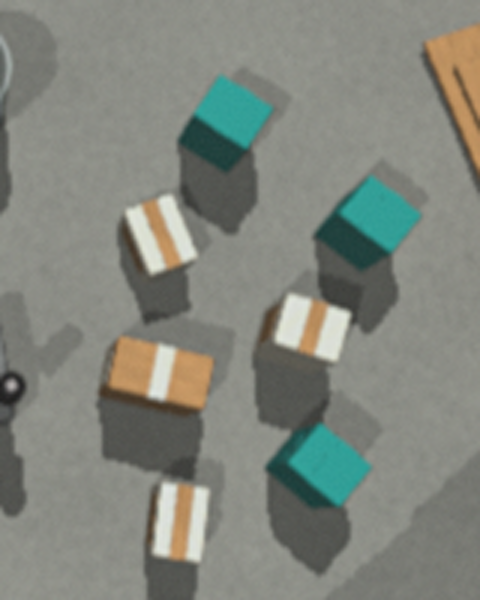

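View pics/scene1.png

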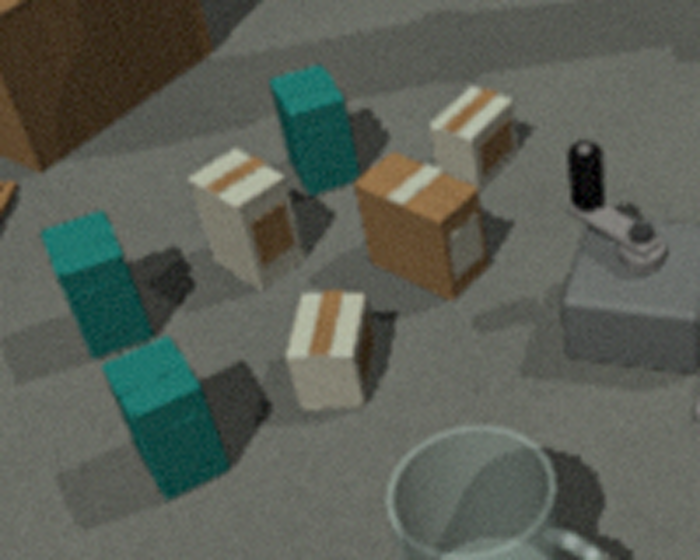

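```bash
cat >> h.py <<'E'
def rows(tgt_xyz,yaw_deg,n=None,frm=None):
    """suggest per-row tool-frame shift (mm) & turn (deg), tool pointing down"""
    M=T() if frm is None else frm
    G=R.from_euler('xyz',[np.pi,0,np.radians(yaw_deg)])
    d=M[:3,:3].T@(np.array(tgt_xyz)-M[:3,3])*1000
    r=(R.from_matrix(M[:3,:3]).inv()*G).as_rotvec(degrees=True)
    return d,r
E
python3 - <<'E'
from h import *
for n in ["top","scene"]:
    c=cap(n); P=cloud(c); X=P.reshape(-1,3)
    def sel(lo,hi,zl,zh): return X[(X[:,0]>lo[0])&(X[:,0]<hi[0])&(X[:,1]>lo[1])&(X[:,1]<hi[1])&(X[:,2]>zl)&(X[:,2]<zh)]
    print(n)
    g=sel((.45,-.2),(.62,-.03),.118,.14); print("grip top",len(g),np.round(np.nanmean(g,0)*1000,1),np.round(np.ptp(g,0)*1000,1))
    g=sel((.45,-.2),(.62,-.03),.09,.118); print("90-118",len(g),np.round(g.min(0)*1000),np.round(g.max(0)*1000))
    g=sel((.45,-.15),(.66,-.02),.052,.064); r=cv2.minAreaRect((g[:,:2]*1000).astype(np.float32)); print("gearbox",len(g),r)
    g=sel((.51,-.125),(.57,-.06),.066,.12);print("hub", np.round(np.histogram(g[:,2],bins=8)[0]),np.round(np.histogram(g[:,2],bins=8)[1]*1000))
    g=sel((.35,.1),(.68,.45),.143,.155); r=cv2.minAreaRect((g[:,:2]*1000).astype(np.float32)); print("hood",len(g),r)
    g=sel((.35,.1),(.68,.25),.042,.055); r=cv2.minAreaRect((g[:,:2]*1000).astype(np.float32)); print("carton",len(g),r)
    g=sel((.2,-.7),(.5,-.4),.1,.5); print("box", np.round(g.max(0)*1000) if len(g) else 0)
E
```

```text
top
grip top 83 [ 522.4 -139.2  125.8] [23.2 21.2 11.6]
90-118 12 [ 511. -144.   92.] [ 525. -127.  115.]
gearbox 1109 ((543.2256469726562, -93.84082794189453), (94.64240264892578, 94.53333282470703), 7.414725303649902)
hub [ 6 28 16 37 59 15 21 15] [67. 70. 72. 75. 78. 81. 83. 86. 89.]
hood 6337 ((493.1963806152344, 292.3371276855469), (168.47543334960938, 200.60052490234375), 7.522672176361084)
carton 236 ((495.6090087890625, 181.98239135742188), (105.23734283447266, 179.34156799316406), 81.8740463256836)
box [ 500. -494.  481.]
scene
grip top 71 [ 524.  -135.1  125.1] [24.6 22.3 10.4]
90-118 94 [ 516. -146.   90.] [ 535. -124.  118.]
gearbox 875 ((541.2548828125, -90.22992706298828), (96.24040222167969, 94.62310028076172), 6.401249885559082)
hub [28 35 77 36 23  1  1  1] [ 66.  71.  76.  80.  85.  89.  94.  99. 103.]
hood 5353 ((490.112548828125, 295.4551696777344), (173.01565551757812, 200.42025756835938), 7.428365230560303)
carton 437 ((508.0147705078125, 186.19345092773438), (171.49668884277344, 91.86488342285156), 12.652016639709473)
box [ 500. -492.  388.]
```

```bash
cat >> h.py <<'E'
def plan(way,op,step=50,yaw0=None):
    """way: list of (x,y,z mm,yaw deg). prints rows, chained from measured pose"""
    M=T(); p=M[:3,3]*1000; Rm=R.from_matrix(M[:3,:3]); out=[]
    for w in way:
        g=np.array(w[:3],float); G=R.from_euler('xyz',[np.pi,0,np.radians(w[3])])
        rv=(Rm.inv()*G).as_rotvec(degrees=True)
        n=max(1,int(np.ceil(max(np.linalg.norm(g-p)/step,np.linalg.norm(rv)/9-1e-3))))
        for i in range(n):
            d=Rm.inv().apply((g-p)/n); out.append(f"{op} {d[0]:.0f} {d[1]:.0f} {d[2]:.0f} {rv[0]/n:.1f} {rv[1]/n:.1f} {rv[2]/n:.1f}")
            Rm=Rm*R.from_rotvec(rv/n,degrees=True)
        p=g; Rm=G
    print("; ".join(out)); print(len(out))
def st():
    s=telemetry.state(); print(round(s['t'],2),np.round(s['tool_pos']*1000,1),np.round(np.degrees(s['tcp_rot']),1),np.round(s['ft_force'],1),round(s['opening']*1000,1),np.round(s['qpos'],2))
E
python3 -c "
from h import *
plan([(330,-470,300,40),(523,-138,210,68)],0.6)"
```

```text
0.6 33 -20 -23 0.0 0.0 -4.9; 0.6 34 -17 -23 0.0 0.0 -4.9; 0.6 36 -14 -23 0.0 0.0 -4.9; 0.6 45 -16 11 -0.0 0.0 -3.5; 0.6 46 -13 11 -0.0 0.0 -3.5; 0.6 47 -11 11 -0.0 0.0 -3.5; 0.6 47 -8 11 -0.0 0.0 -3.5; 0.6 48 -5 11 -0.0 0.0 -3.5; 0.6 48 -2 11 -0.0 0.0 -3.5; 0.6 48 1 11 -0.0 0.0 -3.5; 0.6 48 4 11 -0.0 0.0 -3.5
11
```

Emit:
apply_moves(
  commands="0.6 33 -20 -23 0 0 -4.9; 0.6 34 -17 -23 0 0 -4.9; 0.6 36 -14 -23 0 0 -4.9; 0.6 45 -16 11 0 0 -3.5; 0.6 46 -13 11 0 0 -3.5; 0.6 47 -11 11 0 0 -3.5; 0.6 47 -8 11 0 0 -3.5; 0.6 48 -5 11 0 0 -3.5; 0.6 48 -2 11 0 0 -3.5; 0.6 48 1 11 0 0 -3.5; 0.6 48 4 11 0 0 -3.5; 0.6 0 0 0 0 0 0",
)

```text
t: 3.05
tool_pos: [0.5271, -0.1234, 0.2127]
tcp_rot: [3.136, 0.001, 1.207]
ft_force: [-1.3, -0.4, -0.4]
opening: 0.0514
```

```bash
python3 -c "
from h import *
st()
plan([(523,-138,150,68)],0.6)
c=cap('wrist');cv2.imwrite('pics/w1.png',c['img'][:,:,::-1]); P=cloud(c).reshape(-1,3)
g=P[(P[:,2]>.118)&(P[:,2]<.14)&(abs(P[:,0]-.523)<.05)&(abs(P[:,1]+.138)<.05)];print(len(g),g.mean(0),np.ptp(g,0))
"
```

```text
3.05 [ 527.1 -123.4  212.7] [1.797e+02 1.000e-01 6.910e+01] [-1.3 -0.4 -0.4] 51.4 [ 0.39  0.34 -0.34  1.79  0.13  1.03 -0.36]
0.6 -8 0 31 0.2 0.0 0.6; 0.6 -8 1 31 0.2 0.0 0.6
2
697 [ 0.52257466 -0.13619997  0.12533958] [0.0232982  0.02268841 0.0107461 ]
```

View pics/w1.png

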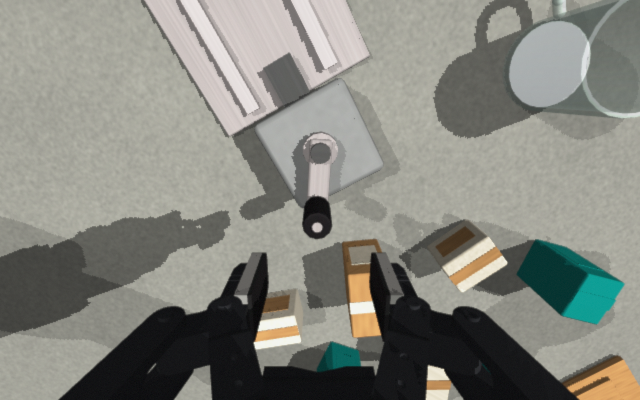

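Emit:
apply_moves(
  commands="0.6 -7 0 30 0 0 0; 0.6 -7 0 30 0 0 0; 0.6 0 0 0 0 0 0",
)

```text
t: 3.48
tool_pos: [0.5212, -0.1433, 0.153]
tcp_rot: [3.133, 0.005, 1.198]
ft_force: [-1.1, 1.1, -0.1]
opening: 0.0513
```

```bash
python3 -c "
from h import *
st()
plan([(522.8,-137,93,69)],0.6,30)
"
```

```text
3.48 [ 521.2 -143.3  153. ] [179.5   0.3  68.6] [-1.1  1.1 -0.1] 51.3 [ 0.41  0.4  -0.32  1.86  0.17  0.9  -0.37]
0.6 2 -0 20 0.2 0.1 -0.1; 0.6 2 -0 20 0.2 0.1 -0.1; 0.6 2 -0 20 0.2 0.1 -0.1
3
```

Emit:
apply_moves(
  commands="0.6 3 0 20 0.2 0.1 0; 0.6 2 0 20 0.2 0.1 0; 0.6 1 0 18 0.2 0.1 0; 0.2 0 0 0 0 0 0; 0 0 0 0 0 0 0; 0 0 0 0 0 0 0; 0 0 0 0 0 0 0; 0 0 0 0 0 0 0",
  squeeze=70,
)

```text
t: 4.47
tool_pos: [0.5258, -0.1411, 0.0995]
tcp_rot: [3.138, -0.001, 1.192]
ft_force: [0.5, 0.7, -6.8]
opening: 0.0217
```

```bash
python3 -c "
from h import *
st()
c=cap('wrist');cv2.imwrite('pics/w2.png',c['img'][:,:,::-1])
"
```

```text
4.47 [ 525.8 -141.1   99.5] [179.8  -0.   68.3] [ 0.5  0.7 -6.8] 21.7 [ 0.39  0.48 -0.31  1.9   0.2   0.79 -0.4 ]
```

View pics/w2.png

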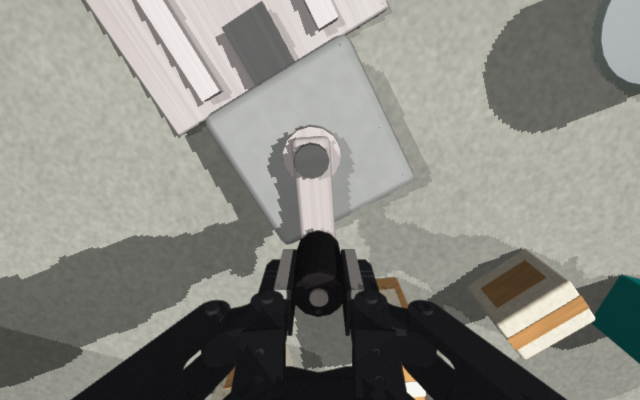

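```bash
cat >> h.py <<'E'
AX=np.array([542.5,-92.5])
def crank(step,n,ax=AX,r=50,lead=0,op=0,yaw=68.5,z=None):
    M=T(); p=M[:2,3]*1000-ax; th=np.degrees(np.arctan2(p[1],p[0])); print("theta world",round(th,1),"loader",round(th-7.4,1),"r",round(np.hypot(*p),1))
    G=R.from_euler('xyz',[np.pi,0,np.radians(yaw)]); rv=(R.from_matrix(M[:3,:3]).inv()*G).as_rotvec(degrees=True)
    out=[]
    for i in range(n):
        a,b=np.radians(th+lead+step*i),np.radians(th+lead+step*(i+1))
        w=np.array([r*(np.cos(b)-np.cos(a)),r*(np.sin(b)-np.sin(a)),0])
        d=M[:3,:3].T@w; e=np.clip(rv/4,-1,1) if i<3 else rv*0
        out.append(f"{op} {d[0]:.1f} {d[1]:.1f} 0 {e[0]:.1f} {e[1]:.1f} {e[2]:.1f}")
    print("; ".join(out))
E
python3 -c "
from h import *
st();crank(-10,5)
"
```

```text
4.53 [ 525.8 -141.1   99.5] [179.8  -0.   68.3] [ 1.1 -0.3 -6. ] 21.8 [ 0.39  0.48 -0.31  1.9   0.2   0.79 -0.4 ]
theta world -108.9 loader -116.3 r 51.4
0 0.3 -8.7 0 0.1 -0.0 -0.0; 0 1.9 -8.5 0 0.1 -0.0 -0.0; 0 3.3 -8.1 0 0.1 -0.0 -0.0; 0 4.7 -7.4 0 0.0 -0.0 -0.0; 0 5.9 -6.5 0 0.0 -0.0 -0.0
```

Emit:
apply_moves(
  commands="0 0.3 -8.7 0 0 0 0; 0 1.9 -8.5 0 0 0 0; 0 3.3 -8.1 0 0 0 0; 0 4.7 -7.4 0 0 0 0",
)

```text
t: 5.03
tool_pos: [0.4987, -0.1202, 0.0996]
tcp_rot: [3.135, 0.0, 1.19]
ft_force: [4.8, -0.8, -10.3]
opening: 0.022
```

```bash
python3 -c "
from h import *
st();crank(-12,6)
"
```

```text
5.03 [ 498.7 -120.2   99.6] [179.6   0.   68.2] [  4.8  -0.8 -10.3] 22.0 [ 0.37  0.43 -0.32  1.98  0.2   0.75 -0.44]
theta world -147.7 loader -155.1 r 51.9
0 7.0 -7.8 0 0.1 0.0 -0.1; 0 8.4 -6.2 0 0.1 0.0 -0.1; 0 9.5 -4.3 0 0.1 0.0 -0.1; 0 10.2 -2.2 0 0.0 0.0 -0.0; 0 10.5 -0.0 0 0.0 0.0 -0.0; 0 10.2 2.2 0 0.0 0.0 -0.0
```

Emit:
apply_moves(
  commands="0 7.0 -7.8 0 0.1 0 0; 0 8.4 -6.2 0 0.1 0 0; 0 9.5 -4.3 0 0.1 0 0; 0 10.2 -2.2 0 0 0 0; 0 10.5 0 0 0 0 0; 0 10.2 2.2 0 0 0 0",
)

```text
t: 5.78
tool_pos: [0.5027, -0.0609, 0.0996]
tcp_rot: [3.135, 0.002, 1.189]
ft_force: [3.9, -9.2, -10.6]
opening: 0.022
```

```bash
python3 -c "
from h import *
st();crank(-13,10)
"
```

```text
5.78 [502.7 -60.9  99.6] [1.796e+02 1.000e-01 6.810e+01] [  3.9  -9.2 -10.6] 22.0 [ 0.26  0.43 -0.32  1.99  0.2   0.75 -0.57]
theta world 141.5 loader 134.1 r 50.8
0 10.4 4.4 0 0.1 0.0 -0.1; 0 9.1 6.7 0 0.1 0.0 -0.1; 0 7.4 8.6 0 0.1 0.0 -0.1; 0 5.3 10.0 0 0.0 0.0 -0.0; 0 2.9 10.9 0 0.0 0.0 -0.0; 0 0.4 11.3 0 0.0 0.0 -0.0; 0 -2.2 11.1 0 0.0 0.0 -0.0; 0 -4.6 10.3 0 0.0 0.0 -0.0; 0 -6.8 9.0 0 0.0 0.0 -0.0; 0 -8.7 7.3 0 0.0 0.0 -0.0
```

Emit:
apply_moves(
  commands="0 10.4 4.4 0 0.1 0 0; 0 9.1 6.7 0 0.1 0 0; 0 7.4 8.6 0 0.1 0 0; 0 5.3 10.0 0 0 0 0; 0 2.9 10.9 0 0 0 0; 0 0.4 11.3 0 0 0 0; 0 -2.2 11.1 0 0 0 0; 0 -4.6 10.3 0 0 0 0; 0 -6.8 9.0 0 0 0 0; 0 -8.7 7.3 0 0 0 0",
)

```text
t: 7.02
tool_pos: [0.5894, -0.0808, 0.0995]
tcp_rot: [-3.135, 0.007, 1.192]
ft_force: [-2.6, 3.4, -1.2]
opening: 0.0222
```

```bash
python3 -c "
from h import *
st();crank(-13,10)
"
```

```text
7.03 [589.4 -80.8  99.5] [-179.6    0.4   68.3] [-2.6  3.4 -1.2] 22.2 [ 0.26  0.55 -0.3   1.77  0.21  0.87 -0.52]
theta world 14.0 loader 6.6 r 48.4
0 -9.9 5.5 0 -0.1 0.1 -0.1; 0 -10.9 3.2 0 -0.1 0.1 -0.1; 0 -11.3 0.6 0 -0.1 0.1 -0.1; 0 -11.2 -1.9 0 -0.0 0.0 -0.0; 0 -10.4 -4.4 0 -0.0 0.0 -0.0; 0 -9.2 -6.6 0 -0.0 0.0 -0.0; 0 -7.5 -8.5 0 -0.0 0.0 -0.0; 0 -5.3 -10.0 0 -0.0 0.0 -0.0; 0 -3.0 -10.9 0 -0.0 0.0 -0.0; 0 -0.4 -11.3 0 -0.0 0.0 -0.0
```

Emit:
apply_moves(
  commands="0 -9.9 5.5 0 -0.1 0.1 0; 0 -10.9 3.2 0 -0.1 0.1 0; 0 -11.3 0.6 0 -0.1 0.1 0; 0 -11.2 -1.9 0 0 0 0; 0 -10.4 -4.4 0 0 0 0; 0 -9.2 -6.6 0 0 0 0; 0 -7.5 -8.5 0 0 0 0; 0 -5.3 -10.0 0 0 0 0; 0 -3.0 -10.9 0 0 0 0; 0 -0.4 -11.3 0 0 0 0",
)

```text
t: 8.28
tool_pos: [0.5202, -0.1391, 0.0995]
tcp_rot: [3.137, -0.01, 1.194]
ft_force: [7.2, 4.9, -10.6]
opening: 0.0217
```

```bash
python3 -c "
from h import *
AX[:]=[541.5,-92.8]
st();crank(-13,10)
"
```

```text
8.28 [ 520.2 -139.1   99.5] [179.7  -0.6  68.4] [  7.2   4.9 -10.6] 21.7 [ 0.41  0.47 -0.32  1.92  0.19  0.78 -0.4 ]
theta world -114.7 loader -122.1 r 50.9
0 1.9 -11.2 0 0.1 -0.1 -0.0; 0 4.3 -10.5 0 0.1 -0.1 -0.0; 0 6.6 -9.2 0 0.1 -0.1 -0.0; 0 8.5 -7.5 0 0.0 -0.0 -0.0; 0 10.0 -5.4 0 0.0 -0.0 -0.0; 0 10.9 -3.0 0 0.0 -0.0 -0.0; 0 11.3 -0.5 0 0.0 -0.0 -0.0; 0 11.1 2.1 0 0.0 -0.0 -0.0; 0 10.4 4.5 0 0.0 -0.0 -0.0; 0 9.1 6.7 0 0.0 -0.0 -0.0
```

Total angle now about 238°.

Emit:
apply_moves(
  commands="0 1.9 -11.2 0 0.1 -0.1 0; 0 4.3 -10.5 0 0.1 -0.1 0; 0 6.6 -9.2 0 0.1 -0.1 0; 0 8.5 -7.5 0 0 0 0; 0 10.0 -5.4 0 0 0 0; 0 10.9 -3.0 0 0 0 0; 0 11.3 -0.5 0 0 0 0; 0 11.1 2.1 0 0 0 0; 0 10.4 4.5 0 0 0 0; 0 9.1 6.7 0 0 0 0",
)

```text
t: 9.52
tool_pos: [0.5097, -0.0547, 0.0994]
tcp_rot: [-3.133, 0.01, 1.184]
ft_force: [-7.6, 3.0, 5.0]
opening: 0.022
```

```bash
python3 -c "
from h import *
AX[:]=[541.5,-92.8]
st();crank(-12,10)
"
```

```text
9.53 [509.7 -54.7  99.4] [-179.5    0.6   67.9] [-7.6  3.   5. ] 22.0 [ 0.25  0.44 -0.33  1.97  0.21  0.78 -0.59]
theta world 129.9 loader 122.5 r 49.6
0 8.7 5.8 0 -0.1 0.1 -0.2; 0 7.3 7.5 0 -0.1 0.1 -0.2; 0 5.5 8.9 0 -0.1 0.1 -0.2; 0 3.6 9.8 0 -0.0 0.0 -0.0; 0 1.5 10.4 0 -0.0 0.0 -0.0; 0 -0.7 10.4 0 -0.0 0.0 -0.0; 0 -2.9 10.0 0 -0.0 0.0 -0.0; 0 -4.9 9.2 0 -0.0 0.0 -0.0; 0 -6.7 8.0 0 -0.0 0.0 -0.0; 0 -8.2 6.4 0 -0.0 0.0 -0.0
```

Emit:
apply_moves(
  commands="0 8.7 5.8 0 -0.1 0.1 -0.1; 0 7.3 7.5 0 -0.1 0.1 -0.1; 0 5.5 8.9 0 -0.1 0.1 -0.1; 0 3.6 9.8 0 0 0 0; 0 1.5 10.4 0 0 0 0; 0 -0.7 10.4 0 0 0 0; 0 -2.9 10.0 0 0 0 0; 0 -4.9 9.2 0 0 0 0; 0 -4.7 5.6 0 0 0 0",
)

```text
t: 10.65
tool_pos: [0.5865, -0.0722, 0.0993]
tcp_rot: [-3.13, 0.01, 1.189]
ft_force: [-7.9, 0.3, 4.3]
opening: 0.0218
```

```bash
python3 -c "
from h import *
AX[:]=[541.5,-92.8]
st();crank(-6,4)
"
```

```text
10.65 [586.5 -72.2  99.3] [-179.4    0.6   68.2] [-7.9  0.3  4.3] 21.8 [ 0.24  0.55 -0.31  1.77  0.22  0.87 -0.55]
theta world 24.6 loader 17.2 r 49.5
0 -3.8 3.6 0 -0.2 0.1 -0.1; 0 -4.2 3.2 0 -0.2 0.1 -0.1; 0 -4.5 2.7 0 -0.2 0.1 -0.1; 0 -4.7 2.3 0 -0.0 0.0 -0.0
```

Emit:
apply_moves(
  commands="0 -3.8 3.6 0 -0.2 0.1 0; 0 -4.2 3.2 0 -0.2 0.1 0; 0 -4.0 2.4 0 -0.2 0.1 0; 0 -2.4 1.2 0 0 0 0; 0 -2.4 1.2 0 0 0 0; 0 -2.4 1.2 0 0 0 0",
)

```text
t: 11.4
tool_pos: [0.5908, -0.0872, 0.0993]
tcp_rot: [-3.131, -0.002, 1.193]
ft_force: [-6.8, 8.5, 3.5]
opening: 0.0219
```

```bash
python3 -c "
from h import *
AX[:]=[541.5,-92.8]
st();crank(-3,4)
"
```

```text
11.4 [590.8 -87.2  99.3] [-1.794e+02 -1.000e-01  6.840e+01] [-6.8  8.5  3.5] 21.9 [ 0.28  0.55 -0.32  1.76  0.21  0.87 -0.5 ]
theta world 6.4 loader -1.0 r 49.6
0 -2.3 1.2 0 -0.1 -0.0 -0.0; 0 -2.4 1.0 0 -0.1 -0.0 -0.0; 0 -2.5 0.9 0 -0.1 -0.0 -0.0; 0 -2.5 0.8 0 -0.0 -0.0 -0.0
```

Emit:
apply_moves(
  commands="0 -3 1.2 0 0 0 0; 0 -3 1 0 0 0 0; 0 -3 1 0 0 0 0",
)

```text
t: 11.78
tool_pos: [0.5908, -0.0872, 0.0993]
tcp_rot: [-3.125, -0.012, 1.201]
ft_force: [-5.3, 7.7, 1.1]
opening: 0.0219
```

```bash
python3 -c "
from h import *
AX[:]=[541.5,-92.8]
st();crank(-3,4)
c=cap('top');cv2.imwrite('pics/t2.png',c['img'][80:320,80:480,::-1]);P=cloud(c);X=P.reshape(-1,3)
o=np.array([541.5,-92.8])/1e3; t=np.radians(7.4); o=o+.19*np.array([-np.sin(t),np.cos(t)]); print(o)
L=np.stack([(X[:,0]-o[0])*np.cos(t)+(X[:,1]-o[1])*np.sin(t),-(X[:,0]-o[0])*np.sin(t)+(X[:,1]-o[1])*np.cos(t),X[:,2]],1)*1e3
g=L[(abs(L[:,0])<75)&(L[:,1]>-110)&(L[:,1]<95)&(L[:,2]>46)&(L[:,2]<55)]; print(len(g),np.percentile(g,[1,99],axis=0))
"
```

```text
11.78 [590.8 -87.2  99.3] [-179.1   -0.7   68.8] [-5.3  7.7  1.1] 21.9 [ 0.29  0.56 -0.32  1.75  0.2   0.87 -0.49]
theta world 6.5 loader -0.9 r 49.7
0 -2.3 1.2 0 -0.2 -0.2 0.1; 0 -2.4 1.0 0 -0.2 -0.2 0.1; 0 -2.5 0.9 0 -0.2 -0.2 0.1; 0 -2.5 0.8 0 -0.0 -0.0 0.0
[0.51702884 0.09561752]
353 [[-60.24105854 -79.39858964  46.08576067]
 [ 63.63379979  76.31384058  53.46514585]]
```

View pics/t2.png

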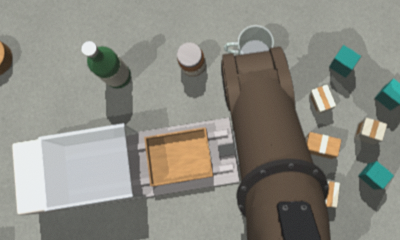

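Emit:
apply_moves(
  commands="0.5 0 0 0 0 0 0; 0.5 0 0 0 0 0 0; 0.5 0 0 0 0 0 0; 0.5 0 0 -20 0 0 0; 0.5 0 0 -30 0 0 0; 0.75 0 0 -30 0 0 0; 0.75 0 0 -30 0 0 0; 0.75 0 0 0 0 0 0",
)

```text
t: 12.82
tool_pos: [0.5964, -0.0897, 0.2136]
tcp_rot: [-3.132, -0.015, 1.199]
ft_force: [0.7, 0.2, 0.8]
opening: 0.0641
```

```bash
cat >> h.py <<'E'
def packs(cam="top"):
    c=cap(cam); P=cloud(c); z=P[...,2]; res=[]
    hsv=cv2.cvtColor(c['img'],cv2.COLOR_RGB2HSV)
    for m in cams.masks_of("pack_a",cam):
        r=m["region"]; q=P[r]; h=np.nanpercentile(q[:,2],90)
        t=r&(abs(z-h)<.006); xy=(P[t][:,:2]*1000).astype(np.float32)
        if len(xy)<20: continue
        (cx,cy),(w,hh),a=cv2.minAreaRect(xy)
        if w<hh: w,hh,a=hh,w,a+90
        a=(a+90)%180-90
        hue=np.median(hsv[...,0][t]); sat=np.median(hsv[...,1][t])
        print(f"{m['score']:.2f} h{h*1000:.0f} ctr {cx:.1f} {cy:.1f} size {w:.1f}x{hh:.1f} long-axis {a:.1f} n{len(xy)} hue {hue:.0f} sat {sat:.0f} {'TEAL' if 75<hue<105 and sat>90 else ''}")
    return c
E
python3 -c "
from h import *
st(); c=packs(); cv2.imwrite('pics/t3.png',c['img'][:,:,::-1])
plan([(570,-180,200,73),(535,-263,150,73)],0.75)
"
```

```text
12.82 [596.4 -89.7 213.6] [-179.4   -0.9   68.7] [0.7 0.2 0.8] 64.1 [ 0.31  0.45 -0.35  1.62  0.14  1.1  -0.44]
0.92 h83 ctr 567.3 -387.7 size 54.2x44.7 long-axis 69.2 n382 hue 24 sat 27 
0.82 h83 ctr 659.8 -451.4 size 54.2x45.9 long-axis 46.5 n374 hue 88 sat 169 TEAL
0.81 h83 ctr 456.9 -392.1 size 52.2x43.7 long-axis 48.4 n387 hue 88 sat 172 TEAL
0.77 h59 ctr 416.8 -277.2 size 56.6x39.2 long-axis -9.5 n272 hue 32 sat 16 
0.72 h83 ctr 750.8 -336.7 size 53.1x44.8 long-axis 54.3 n360 hue 88 sat 172 TEAL
0.66 h149 ctr 492.8 292.4 size 201.2x168.2 long-axis -82.2 n6329 hue 105 sat 9 
0.75 -47 5 5 -0.4 -0.4 -2.1; 0.75 -47 3 5 -0.4 -0.4 -2.1; 0.75 -30 -3 17 0.0 0.0 0.0; 0.75 -30 -3 17 0.0 0.0 0.0; 0.75 -30 -3 17 0.0 0.0 0.0
5
```

View pics/t3.png

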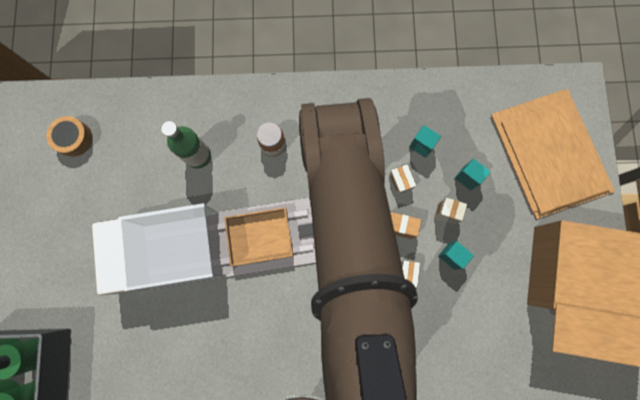

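Emit:
apply_moves(
  commands="0.75 -47 5 2 -0.4 -0.4 -2; 0.75 -47 3 2 -0.4 -0.4 -2; 0.75 -30 -3 2 0 0 0; 0.75 0 0 0 0 0 0",
)

```text
t: 13.42
tool_pos: [0.5549, -0.2111, 0.1983]
tcp_rot: [-3.135, -0.0, 1.273]
ft_force: [-0.6, 0.6, -0.1]
opening: 0.0639
```

```bash
python3 -c "
from h import *
st(); c=packs('wrist'); cv2.imwrite('pics/w3.png',c['img'][:,:,::-1])
plan([(535,-263,150,73)],0.75)
"
```

```text
13.43 [ 554.9 -211.1  198.3] [-179.6   -0.    73. ] [-0.6  0.6 -0.1] 63.9 [ 0.51  0.44 -0.33  1.67  0.16  1.06 -0.17]
0.98 h81 ctr 642.6 -458.4 size 32.2x19.2 long-axis -41.1 n295 hue 88 sat 228 TEAL
0.94 h82 ctr 750.2 -334.5 size 53.7x45.9 long-axis 53.4 n2684 hue 88 sat 233 TEAL
0.86 h78 ctr 534.3 -262.8 size 80.5x44.0 long-axis 75.0 n3629 hue 17 sat 134 
0.85 h82 ctr 565.2 -385.3 size 54.3x40.4 long-axis 69.8 n1614 hue 32 sat 14 
0.62 h52 ctr 654.1 -273.3 size 59.0x44.2 long-axis 20.0 n2544 hue 25 sat 19 
0.62 h81 ctr 460.0 -387.3 size 43.7x43.6 long-axis -43.1 n652 hue 88 sat 230 TEAL
0.61 h56 ctr 414.4 -275.1 size 59.2x40.4 long-axis -10.2 n1217 hue 27 sat 17 
0.75 -30 -2 24 -0.2 -0.1 0.1; 0.75 -30 -2 24 -0.2 -0.1 0.1
2
```

View pics/w3.png

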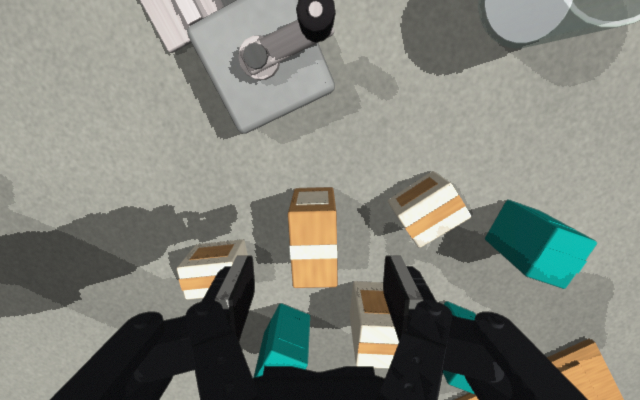

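```bash
python3 -c "
from h import *
plan([(534.5,-263,110,74),(534.5,-263,42,74)],0.75,45)
"
```

```text
0.75 -20 -1 30 -0.1 -0.0 -0.3; 0.75 -20 -2 30 -0.1 -0.0 -0.3; 0.75 -20 -2 30 -0.1 -0.0 -0.3; 0.75 0 -0 34 0.0 0.0 0.0; 0.75 0 -0 34 0.0 0.0 0.0
5
```

Emit:
apply_moves(
  commands="0.75 -20 -1 30 -0.1 0 -0.3; 0.75 -20 -2 30 -0.1 0 -0.3; 0.75 -16 -1 25 -0.1 0 -0.3; 0.75 0 0 0 0 0 0",
)

```text
t: 14.02
tool_pos: [0.5395, -0.2538, 0.111]
tcp_rot: [3.141, -0.006, 1.303]
ft_force: [-0.6, -0.2, 0.9]
opening: 0.0641
```

```bash
python3 -c "
from h import *
st()
plan([(534.5,-263,42,74)],0.75,30)
"
```

```text
14.03 [ 539.5 -253.8  111. ] [180.   -0.4  74.6] [-0.6 -0.2  0.9] 64.1 [ 0.57  0.53 -0.31  1.76  0.2   0.88 -0.09]
0.75 -4 -1 23 0.0 -0.1 0.2; 0.75 -4 -1 23 0.0 -0.1 0.2; 0.75 -3 -1 23 0.0 -0.1 0.2
3
```

Emit:
apply_moves(
  commands="0.75 -7 -2 18 0 0 0; 0.75 -4 -1 22 0 0 0; 0.75 -1 0 22 0 0 0; 0.75 0 0 6 0 0 0; 0.75 0 0 0 0 0 0",
)

```text
t: 14.65
tool_pos: [0.538, -0.2598, 0.0427]
tcp_rot: [3.135, -0.009, 1.309]
ft_force: [-1.3, -0.0, 0.8]
opening: 0.0641
```

```bash
python3 -c "
from h import *
st()
plan([(534.5,-263,42,74)],0.75,30)
"
```

```text
14.65 [ 538.  -259.8   42.7] [179.6  -0.5  75. ] [-1.3 -0.   0.8] 64.1 [ 0.57  0.62 -0.29  1.81  0.24  0.74 -0.11]
0.75 -4 -3 1 0.4 -0.5 1.0
1
```

Emit:
apply_moves(
  commands="0.75 -4 -3 0 0.4 -0.5 1; 0.75 0 0 0 0 0 0; 0 0 0 0 0 0 0; 0 0 0 0 0 0 0; 0 0 0 0 0 0 0; 0 0 0 0 0 0 0; 0 0 0 0 0 0 0",
  squeeze=40,
)

```text
t: 15.52
tool_pos: [0.5352, -0.2632, 0.045]
tcp_rot: [3.139, 0.001, 1.291]
ft_force: [0.1, 1.0, -0.4]
opening: 0.0439
```

```bash
python3 -c "
from h import *
st()
"
```

```text
15.53 [ 535.2 -263.2   45. ] [1.799e+02 1.000e-01 7.400e+01] [ 0.1  1.  -0.4] 43.9 [ 0.56  0.62 -0.28  1.81  0.24  0.74 -0.13]
```

```bash
python3 -c "
from h import *
plan([(535,-263,215,74),(500,20,215,97.4)],0,45)
"
```

```text
0 -0 0 -43 0.0 0.0 -0.0; 0 -0 0 -43 0.0 0.0 -0.0; 0 -0 -0 -43 0.0 0.0 -0.0; 0 0 -0 -43 0.0 0.0 -0.0; 0 37 -16 -0 0.0 0.0 -3.3; 0 38 -14 -0 0.0 0.0 -3.3; 0 39 -11 -0 0.0 0.0 -3.3; 0 40 -9 -0 0.0 0.0 -3.3; 0 40 -7 -0 0.0 0.0 -3.3; 0 40 -4 -0 0.0 0.0 -3.3; 0 41 -2 -0 0.0 0.0 -3.3
11
```

Emit:
apply_moves(
  commands="0 0 0 -15 0 0 0; 0 0 0 -43 0 0 0; 0 0 0 -43 0 0 0; 0 0 0 -43 0 0 0; 0 0 0 -30 0 0 0; 0 37 -16 0 0 0 -3.3; 0 38 -14 0 0 0 -3.3; 0 39 -11 0 0 0 -3.3; 0 40 -9 0 0 0 -3.3; 0 40 -7 0 0 0 -3.3; 0 40 -4 0 0 0 -3.3; 0 20 -1 0 0 0 -3.3",
)

```text
t: 17.02
tool_pos: [0.5002, 0.0045, 0.2339]
tcp_rot: [3.135, 0.005, 1.704]
ft_force: [1.2, -0.6, -1.9]
opening: 0.0434
```

```bash
python3 -c "
from h import *
st(); c=cap('wrist'); cv2.imwrite('pics/w4.png',c['img'][:,:,::-1]); np.savez('/tmp/w4.npz',P=cloud(c),c2w=c['c2w'])
c=cap('top'); cv2.imwrite('pics/t4.png',c['img'][80:320,80:480,::-1])
"
```

```text
17.02 [500.2   4.5 233.9] [179.6   0.3  97.6] [ 1.2 -0.6 -1.9] 43.4 [ 0.31  0.28 -0.53  1.84  0.17  1.06 -0.15]
```

View pics/w4.png

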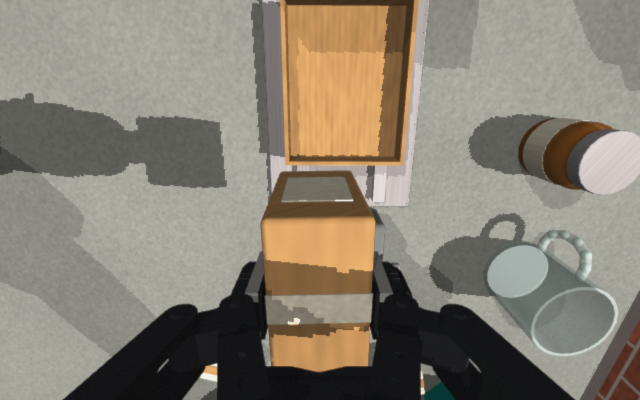

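View pics/t4.png

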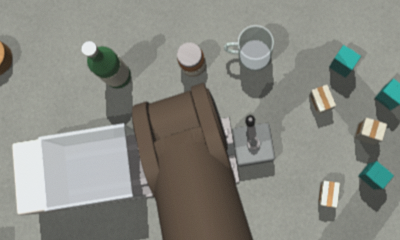

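```bash
cat >> h.py <<'E'
YAW=7.4; O=np.array([517.0,95.6])
def toL(X):  # mm world -> loader
    t=np.radians(YAW); d=X[...,:2]-O
    return np.stack([d[...,0]*np.cos(t)+d[...,1]*np.sin(t),-d[...,0]*np.sin(t)+d[...,1]*np.cos(t),X[...,2]],-1)
def toW(l):
    t=np.radians(YAW); return O+np.array([np.cos(t)*l[0]-np.sin(t)*l[1],np.sin(t)*l[0]+np.cos(t)*l[1]])
E
python3 - <<'E'
from h import *
P=np.load('/tmp/w4.npz')['P']*1e3; L=toL(P)
m=(abs(L[...,0])<75)&(L[...,1]>-100)&(L[...,1]<95)&(L[...,2]>46)&(L[...,2]<54)
g=L[m]; print(len(g),np.percentile(g,[0.5,99.5],axis=0))
for y0 in (-60,-40,-20,0,20,40):
    q=g[abs(g[:,1]-y0)<10]; a=q[q[:,0]<0];b=q[q[:,0]>0]; print(y0,np.percentile(a[:,0],[2,98]),np.percentile(b[:,0],[2,98]))
for x0 in (-40,-20,0,20,40):
    q=g[(abs(g[:,0]-x0)<8)&(g[:,1]<-50)]; print(x0,np.percentile(q[:,1],[2,98]))
f=L[(abs(L[...,0])<50)&(abs(L[...,1])<70)&(L[...,2]<35)]; print("floor",np.median(f[:,2]))
M=T(); Q=P/1e3; X=(Q.reshape(-1,3)-M[:3,3])@M[:3,:3]*1e3
t=X[(abs(X[:,0])<60)&(abs(X[:,1])<19)&(X[:,2]<-25)&(X[:,2]>-42)]; print("pack top in tool z",np.median(t[:,2]),np.percentile(t,[1,99],axis=0))
f=X[(abs(X[:,1])<19)&(X[:,0]>30)&(X[:,0]<48)&(X[:,2]<40)&(X[:,2]>-40)]; print("front face x by z"); 
for z0 in (-25,-15,-5,5,15,25,35): 
    q=f[abs(f[:,2]-z0)<5]; print(z0,len(q),np.median(q[:,0]) if len(q) else 0)
E
```

```text
1991 [[-61.22503267 -77.13538975  46.10431272]
 [ 62.8374785   72.04446645  50.88017875]]
-60 [-60.71583546 -57.18008454] [58.66552663 62.79847893]
-40 [-61.05603769 -57.01615787] [58.65298576 62.82234149]
-20 [-61.06566481 -57.17207089] [58.43896095 62.69839573]
0 [-60.91660748 -57.10783225] [58.54919452 62.60705462]
20 [-61.16567514 -57.17513727] [58.44892073 62.68824593]
40 [-61.22994037 -57.22945154] [58.47961442 62.68449235]
-40 [-77.30092589 -73.65978438]
-20 [-77.01755831 -73.61691615]
0 [-77.0640715  -73.54303412]
20 [-77.04140853 -73.51943231]
40 [-76.84602513 -73.50806255]
floor 23.022006928320458
pack top in tool z -32.65458654912879 [[-31.61231514 -18.62140186 -34.17133512]
 [ 39.31554023  18.62221752 -26.74474152]]
front face x by z
-25 889 39.14896476442356
-15 800 39.29516785633232
-5 551 39.75526765428553
5 464 39.7469364363681
15 381 39.74901883441072
25 266 39.66240696335719
35 285 39.21362474968269
```

```bash
sed -i 's/O=np.array(\[517.0,95.6\])/O=np.array([517.7,96.5])/' h.py; python3 -c "
from h import *
w=toW((-32,-29)); print(w)
plan([(*w,205,97.4),(*w,120,97.4)],0,40)
"
```

```text
[489.7015951  63.6200772]
0 30 -1 14 0.2 0.1 0.1; 0 30 -1 14 0.2 0.1 0.1; 0 0 -0 28 0.0 0.0 0.0; 0 0 -0 28 0.0 0.0 0.0; 0 0 -0 28 0.0 0.0 0.0
5
```

Emit:
apply_moves(
  commands="0 30 -1 14 0.2 0.1 0.1; 0 30 -1 14 0.2 0.1 0.1; 0 0 0 28 0 0 0; 0 0 0 28 0 0 0; 0 0 0 28 0 0 0; 0 0 0 0 0 0 0",
)

```text
t: 17.88
tool_pos: [0.4942, 0.0547, 0.12]
tcp_rot: [3.14, 0.007, 1.687]
ft_force: [-0.2, 1.0, -2.0]
opening: 0.0436
```

```bash
cat >> h.py <<'E'
def err(l,z,yaw):
    """where is TCP in loader frame, and what tool shift to reach loader l,z"""
    st(); M=T(); print("TCP L",np.round(toL(M[:3,3]*1e3),1)); d,r=rows(np.append(toW(l),z)/1e3,yaw); print("shift",np.round(d,1),"turn",np.round(r,1))
E
python3 -c "
from h import *
err((-32,-29),70,97.4)
"
```

```text
17.88 [494.2  54.7 120. ] [179.9   0.4  96.6] [-0.2  1.  -2. ] 43.6 [ 0.17  0.41 -0.51  1.98  0.28  0.82 -0.38]
TCP L [-28.7 -38.4 120. ]
shift [ 9.8 -3.5 50. ] turn [ 0.1  0.4 -0.8]
```

Emit:
apply_moves(
  commands="0 6 -2 5 0.1 0.3 -0.4; 0 4 -2 8 0 0.1 -0.4; 0 2 -1 5 0 0 0; 0 0 0 0 0 0 0",
)

```text
t: 18.38
tool_pos: [0.4895, 0.0658, 0.1037]
tcp_rot: [3.138, 0.001, 1.699]
ft_force: [0.3, -0.3, -3.3]
opening: 0.0436
```

```bash
python3 -c "
from h import *
err((-32,-29),70,97.4)
"
```

```text
18.38 [489.5  65.8 103.7] [179.8   0.   97.4] [ 0.3 -0.3 -3.3] 43.6 [ 0.15  0.43 -0.51  2.01  0.3   0.77 -0.41]
TCP L [-31.9 -26.8 103.7]
shift [-2.1 -0.2 33.7] turn [ 0.2  0.  -0. ]
```

Emit:
apply_moves(
  commands="0 -1 0 10 0.1 0 0; 0 -1 0 10 0.1 0 0; 0 0 0 7 0 0 0; 0 0 0 4 0 0 0; 0 0 0 2 0 0 0; 0 0 0 0 0 0 0",
)

```text
t: 19.12
tool_pos: [0.4902, 0.0636, 0.0687]
tcp_rot: [3.141, 0.001, 1.699]
ft_force: [-0.9, -0.8, -1.8]
opening: 0.0434
```

```bash
python3 -c "
from h import *
err((-32,-29),70,97.4)
"
```

```text
19.12 [490.2  63.6  68.7] [180.    0.   97.4] [-0.9 -0.8 -1.8] 43.4 [ 0.13  0.49 -0.48  2.03  0.34  0.7  -0.44]
TCP L [-31.5 -29.1  68.7]
shift [ 0.1 -0.5 -1.3] turn [ 0.  0. -0.]
```

Emit:
apply_moves(
  commands="0 0 0 2 0 0 0; 0 0 0 0 0 0 0",
)

```text
t: 19.38
tool_pos: [0.4898, 0.0637, 0.0685]
tcp_rot: [3.141, 0.002, 1.7]
ft_force: [0.6, 0.4, -3.5]
opening: 0.0435
```

Emit:
apply_moves(
  commands="0.7 0 0 0 0 0 0; 0.7 0 0 0 0 0 0; 0.7 0 0 0 0 0 0; 0.7 0 0 -20 0 0 0; 0.7 0 0 -40 0 0 0; 0.7 0 0 -45 0 0 0; 0.7 0 0 -30 0 0 0; 0.75 0 0 0 0 0 0",
)

```text
t: 20.38
tool_pos: [0.4903, 0.0642, 0.2073]
tcp_rot: [3.14, 0.001, 1.7]
ft_force: [0.4, -0.6, 0.3]
opening: 0.064
```

```bash
python3 -c "
from h import *
st(); c=cap('wrist'); cv2.imwrite('pics/w5.png',c['img'][:,:,::-1])
c=packs(); cv2.imwrite('pics/t5.png',c['img'][80:320,80:520,::-1])
plan([(545,-150,200,80),(567,-350,200,69.5)],0.75)
"
```

```text
20.38 [490.3  64.2 207.3] [1.799e+02 1.000e-01 9.740e+01] [ 0.4 -0.6  0.3] 64.0 [ 0.21  0.3  -0.56  1.88  0.19  1.01 -0.3 ]
0.92 h83 ctr 750.5 -336.2 size 53.6x44.8 long-axis 52.7 n355 hue 88 sat 174 TEAL
0.77 h54 ctr 654.8 -275.0 size 59.1x43.9 long-axis 17.1 n364 hue 23 sat 31 
0.65 h83 ctr 456.3 -393.1 size 54.0x44.8 long-axis 46.8 n411 hue 88 sat 172 TEAL
0.63 h103 ctr 495.3 36.5 size 43.7x28.8 long-axis 9.5 n194 hue 16 sat 125 
0.59 h58 ctr 415.5 -276.9 size 58.7x40.4 long-axis -9.8 n361 hue 34 sat 15 
0.56 h83 ctr 659.0 -450.6 size 53.7x44.9 long-axis 48.9 n365 hue 88 sat 174 TEAL
0.55 h83 ctr 566.6 -387.8 size 54.3x43.8 long-axis 70.9 n377 hue 23 sat 29 
0.75 -44 6 1 -0.0 0.0 3.5; 0.75 -43 8 1 -0.0 0.0 3.5; 0.75 -43 11 1 -0.0 0.0 3.5; 0.75 -42 14 1 -0.0 0.0 3.5; 0.75 -41 16 1 -0.0 0.0 3.5; 0.75 -39 11 0 0.0 -0.0 2.1; 0.75 -38 13 0 0.0 -0.0 2.1; 0.75 -38 14 0 0.0 -0.0 2.1; 0.75 -37 15 0 0.0 -0.0 2.1; 0.75 -37 17 0 0.0 -0.0 2.1
10
```

View pics/w5.png

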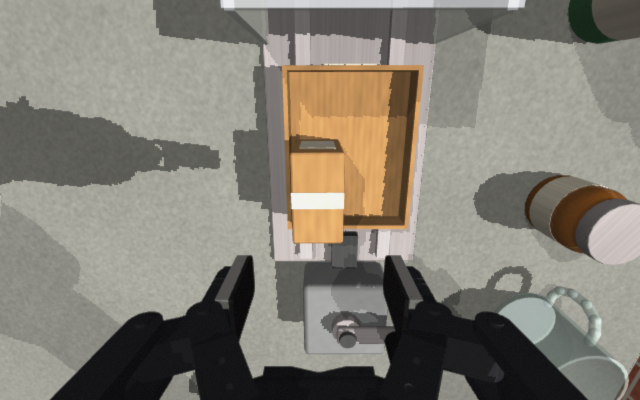

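View pics/t5.png

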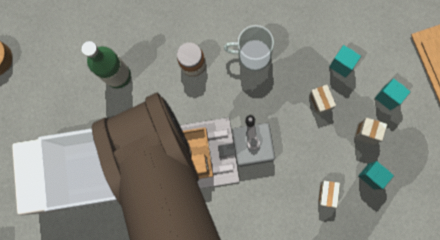

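Emit:
apply_moves(
  commands="0.75 -44 6 1 0 0 3.5; 0.75 -43 8 1 0 0 3.5; 0.75 -43 11 1 0 0 3.5; 0.75 -42 14 1 0 0 3.5; 0.75 -41 16 1 0 0 3.5; 0.75 -39 11 0 0 0 2.1; 0.75 -38 13 0 0 0 2.1; 0.75 -38 14 0 0 0 2.1; 0.75 -37 15 0 0 0 2.1; 0.75 -26 12 0 0 0 2.1; 0.75 0 0 0 0 0 0",
)

```text
t: 21.9
tool_pos: [0.5573, -0.3493, 0.1787]
tcp_rot: [-3.11, 0.006, 1.2]
ft_force: [-0.9, 0.2, 0.2]
opening: 0.0638
```

```bash
python3 -c "
from h import *
st(); c=packs('wrist'); cv2.imwrite('pics/w6.png',c['img'][:,:,::-1])
"
```

```text
21.9 [ 557.3 -349.3  178.7] [-178.2    0.4   68.8] [-0.9  0.2  0.2] 63.8 [ 0.65  0.57 -0.29  1.5   0.18  1.13 -0.04]
0.96 h56 ctr 414.2 -275.8 size 61.7x40.3 long-axis -10.5 n3052 hue 28 sat 12 
0.91 h81 ctr 456.9 -390.9 size 52.0x43.8 long-axis 46.9 n740 hue 88 sat 223 TEAL
0.77 h52 ctr 654.4 -274.2 size 60.1x44.0 long-axis 19.0 n4721 hue 30 sat 11 
0.69 h82 ctr 659.2 -449.5 size 53.8x45.3 long-axis 48.7 n3108 hue 88 sat 229 TEAL
0.68 h82 ctr 750.3 -335.3 size 54.3x45.4 long-axis 54.1 n5444 hue 88 sat 220 TEAL
0.66 h82 ctr 566.8 -386.3 size 53.8x43.9 long-axis 70.2 n3088 hue 25 sat 18
```

View pics/w6.png

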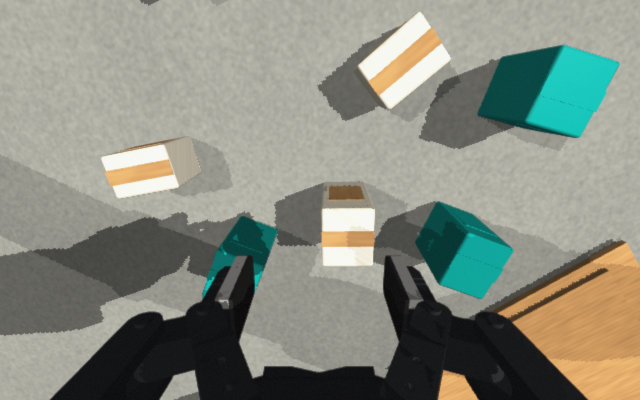

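```bash
python3 -c "
from h import *
plan([(566.8,-386.5,110,70.2),(566.8,-386.5,44,70.2)],0.75,30)
"
```

```text
0.75 -11 8 23 -0.6 0.1 -0.4; 0.75 -12 8 23 -0.6 0.1 -0.4; 0.75 -12 8 23 -0.6 0.1 -0.4; 0.75 0 -0 22 0.0 0.0 0.0; 0.75 0 -0 22 0.0 0.0 0.0; 0.75 0 -0 22 0.0 0.0 0.0
6
```

Emit:
apply_moves(
  commands="0.75 -11 8 23 -0.6 0 -0.4; 0.75 -12 8 22 -0.6 0 -0.4; 0.75 -11 7 20 -0.6 0 -0.4; 0.75 0 0 0 0 0 0",
)

```text
t: 22.5
tool_pos: [0.5683, -0.3781, 0.1111]
tcp_rot: [-3.14, -0.0, 1.237]
ft_force: [-0.2, 0.0, 0.3]
opening: 0.0639
```

```bash
python3 -c "
from h import *
st();plan([(566.8,-386.5,44,70.2)],0.75,24)
"
```

```text
22.5 [ 568.3 -378.1  111.1] [-179.9   -0.    70.9] [-0.2  0.   0.3] 63.9 [ 0.69  0.65 -0.28  1.53  0.21  0.99  0.01]
0.75 -3 0 22 -0.0 -0.0 0.2; 0.75 -3 0 22 -0.0 -0.0 0.2; 0.75 -3 0 22 -0.0 -0.0 0.2
3
```

Emit:
apply_moves(
  commands="0.75 -5 1 15 0 0 0.3; 0.75 -4 0.5 22 0 0 0.3; 0.75 -1 0 22 0 0 0; 0.75 0 0 5 0 0 0; 0.75 0 0 0 0 0 0",
)

```text
t: 23.12
tool_pos: [0.569, -0.384, 0.0473]
tcp_rot: [3.14, -0.002, 1.23]
ft_force: [0.0, 0.8, 0.0]
opening: 0.064
```

```bash
python3 -c "
from h import *
st();plan([(566.8,-386.5,44,70.2)],0.75,24)
"
```

```text
23.12 [ 569.  -384.    47.3] [ 1.799e+02 -1.000e-01  7.050e+01] [0.  0.8 0. ] 64.0 [ 0.68  0.73 -0.27  1.57  0.23  0.88 -0.01]
0.75 -3 -1 3 0.1 -0.1 0.3
1
```

Emit:
apply_moves(
  commands="0.75 -3 -1 0 0 0 0.3; 0.75 0 0 0 0 0 0; 0 0 0 0 0 0 0; 0 0 0 0 0 0 0; 0 0 0 0 0 0 0; 0 0 0 0 0 0 0; 0 0 0 0 0 0 0; 0 0 0 -12 0 0 0",
  squeeze=40,
)

```text
t: 24.12
tool_pos: [0.5672, -0.3865, 0.0611]
tcp_rot: [3.139, -0.002, 1.225]
ft_force: [-0.5, 0.2, -1.8]
opening: 0.0438
```

```bash
python3 -c "
from h import *
st();plan([(566.8,-386.5,215,70.2),(560,-150,215,85),(530,20,215,97.4)],0,46)
"
```

```text
24.12 [ 567.2 -386.5   61.1] [ 1.799e+02 -1.000e-01  7.020e+01] [-0.5  0.2 -1.8] 43.8 [ 0.69  0.71 -0.27  1.56  0.22  0.9  -0.  ]
0 0 -0 -38 0.0 -0.0 -0.0; 0 0 -0 -38 0.0 -0.0 -0.0; 0 0 -0 -38 0.0 -0.0 -0.0; 0 -0 -0 -38 0.0 -0.0 -0.0; 0 37 -14 -0 0.0 0.0 -2.5; 0 37 -13 -0 0.0 0.0 -2.5; 0 38 -11 -0 0.0 0.0 -2.5; 0 38 -10 -0 0.0 0.0 -2.5; 0 39 -8 -0 0.0 0.0 -2.5; 0 39 -6 -0 0.0 0.0 -2.5; 0 42 -11 -0 -0.0 0.0 -3.1; 0 42 -9 -0 -0.0 0.0 -3.1; 0 43 -7 -0 -0.0 0.0 -3.1; 0 43 -4 -0 -0.0 0.0 -3.1
14
```

Emit:
apply_moves(
  commands="0 0 0 -38 0 0 0; 0 0 0 -38 0 0 0; 0 0 0 -38 0 0 0; 0 0 0 -30 0 0 0; 0 37 -14 0 0 0 -2.5; 0 37 -13 0 0 0 -2.5; 0 38 -11 0 0 0 -2.5; 0 38 -10 0 0 0 -2.5; 0 39 -8 0 0 0 -2.5; 0 39 -6 0 0 0 -2.5; 0 42 -11 0 0 0 -3.1; 0 42 -9 0 0 0 -3.1",
)

```text
t: 25.62
tool_pos: [0.5439, -0.0595, 0.2195]
tcp_rot: [3.13, 0.005, 1.6]
ft_force: [0.4, 0.0, -1.0]
opening: 0.0436
```

```bash
cat >> h.py <<'E'
def held():
    """look at held pack with wrist cam, in tool frame"""
    c=cap('wrist'); P=cloud(c); M=T(); X=(P.reshape(-1,3)-M[:3,3])@M[:3,:3]*1e3
    t=X[(abs(X[:,0])<60)&(abs(X[:,1])<18)&(X[:,2]<-10)&(X[:,2]>-60)]; zt=np.percentile(t[:,2],10); print("top z",round(zt,1))
    for lo in (0,10,20,30,40,50,60,70):
        q=X[(abs(X[:,1])<15)&(X[:,0]>10)&(X[:,0]<60)&(abs(X[:,2]-zt-lo-5)<5)]
        if len(q): print(lo,len(q),np.round(np.median(q[:,0]),1))
    return c
E
python3 -c "
from h import *
st();c=held(); cv2.imwrite('pics/w7.png',c['img'][:,:,::-1])
w=toW((-32,42)); print(w)
plan([(*w,205,97.4)],0,46)
"
```

```text
25.62 [543.9 -59.5 219.5] [179.3   0.3  91.7] [ 0.4  0.  -1. ] 43.6 [ 0.37  0.36 -0.48  1.76  0.2   1.06 -0.15]
top z -32.4
0 2208 16.6
10 693 18.6
20 639 19.1
30 462 19.1
40 387 19.1
50 332 19.1
60 225 18.6
70 249 18.4
[480.55710775 134.02872973]
0 38 -11 3 0.1 0.0 -1.0; 0 38 -10 3 0.1 0.0 -1.0; 0 38 -10 3 0.1 0.0 -1.0; 0 38 -9 3 0.1 0.0 -1.0; 0 38 -8 3 0.1 0.0 -1.0
5
```

View pics/w7.png

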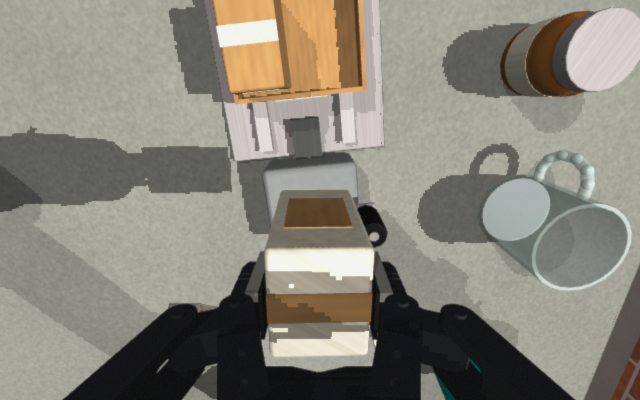

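```bash
python3 -c "
from h import *
c=cap('wrist'); P=cloud(c); M=T(); X=(P.reshape(-1,3)-M[:3,3])@M[:3,:3]*1e3
t=X[(abs(X[:,0])<60)&(abs(X[:,1])<18)&(X[:,2]<-20)&(X[:,2]>-60)]
for x0 in range(-40,40,5):
    q=t[abs(t[:,0]-x0)<2.5]; print(x0,len(q),np.round(np.percentile(q[:,2],[2,50]),1) if len(q) else '')
print(np.round(np.linalg.inv(c['mount'])[:3],3) if 0 else '')
i=[(250,320),(200,320),(225,320),(290,320),(340,320)]
for r,k in i: print(r,k,np.round((P[r,k]-M[:3,3])@M[:3,:3]*1e3,1))
"
```

```text
-40 0 
-35 0 
-30 0 
-25 201 [-32.4 -31.3]
-20 746 [-33.  -31.8]
-15 768 [-33.  -31.8]
-10 800 [-33.  -31.8]
-5 751 [-33.5 -32.2]
0 859 [-33.6 -32.4]
5 900 [-33.7 -32.5]
10 1015 [-33.5 -32. ]
15 966 [-33.1 -31.9]
20 992 [-33.1 -31.9]
25 1101 [-33.1 -31.8]
30 1383 [-32.2 -27.3]
35 0 

250 320 [ 28.1   1.1 -31.3]
200 320 [29.5  1.4 25.1]
225 320 [ 30.1   1.2 -11.4]
290 320 [ 10.2   1.2 -31.8]
340 320 [-15.    1.3 -31.8]
```

```bash
python3 -c "
from h import *
w=toW((-32,40.5)); print(w)
plan([(*w,205,97.4)],0,46)
"
```

```text
[480.75030114 132.54122299]
0 38 -11 3 0.1 0.0 -1.1; 0 38 -10 3 0.1 0.0 -1.1; 0 38 -10 3 0.1 0.0 -1.1; 0 38 -9 3 0.1 0.0 -1.1; 0 39 -8 3 0.1 0.0 -1.1
5
```

Emit:
apply_moves(
  commands="0 38 -11 3 0.1 0 -1.1; 0 38 -10 3 0.1 0 -1.1; 0 38 -10 3 0.1 0 -1.1; 0 38 -9 3 0.1 0 -1.1; 0 30 -6 3 0 0 -1; 0 0 0 0 0 0 0",
)

```text
t: 26.48
tool_pos: [0.4837, 0.1277, 0.2079]
tcp_rot: [3.131, 0.006, 1.703]
ft_force: [0.9, -1.1, -1.2]
opening: 0.0437
```

```bash
python3 -c "
from h import *
err((-32,40.5),160,97.4); c=cap('scene');cv2.imwrite('pics/s8.png',cv2.resize(c['img'][100:280,280:600,::-1],None,fx=2.4,fy=2.4))
"
```

```text
26.48 [483.7 127.7 207.9] [179.4   0.3  97.6] [ 0.9 -1.1 -1.2] 43.7 [ 0.1   0.31 -0.59  1.87  0.21  1.01 -0.45]
TCP L [-29.7  35.3 207.9]
shift [ 5.5 -2.8 47.8] turn [0.6 0.3 0.2]
```

View pics/s8.png

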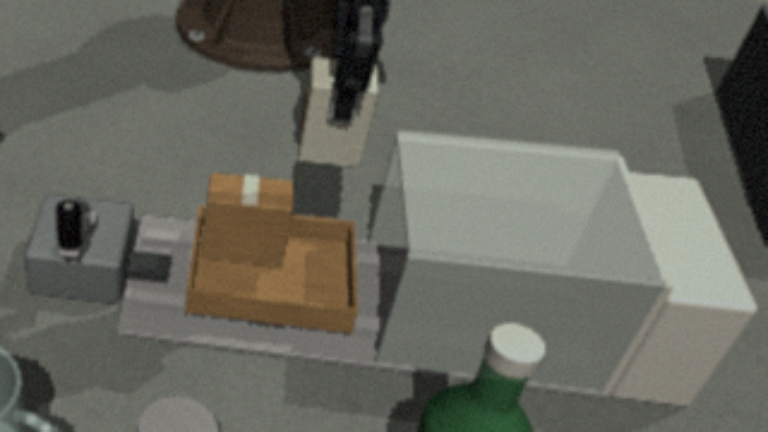

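Emit:
apply_moves(
  commands="0 4 -2 16 0.3 0.2 0.1; 0 3 -2 16 0.3 0.1 0.1; 0 0 0 14 0 0 0; 0 0 0 0 0 0 0",
)

```text
t: 27.02
tool_pos: [0.4801, 0.129, 0.1578]
tcp_rot: [-3.14, 0.003, 1.691]
ft_force: [0.8, -0.5, -2.1]
opening: 0.0438
```

```bash
python3 -c "
from h import *
err((-32,40.5),74.5,97.4)
"
```

```text
27.02 [480.1 129.  157.8] [-179.9    0.2   96.9] [ 0.8 -0.5 -2.1] 43.8 [ 0.07  0.37 -0.57  1.93  0.25  0.91 -0.5 ]
TCP L [-33.1  37.  157.8]
shift [ 3.7  1.2 83.3] turn [-0.1  0.2 -0.5]
```

Emit:
apply_moves(
  commands="0 3.5 1 0 0 0.1 -0.4; 0 0.5 0 5 0 0 0; 0 0 0 0 0 0 0",
)

```text
t: 27.4
tool_pos: [0.4812, 0.1334, 0.1529]
tcp_rot: [-3.141, 0.001, 1.698]
ft_force: [0.0, 0.9, -0.4]
opening: 0.0438
```

```bash
python3 -c "
from h import *
err((-32,40.5),74.5,97.4)
"
```

```text
27.4 [481.2 133.4 152.9] [-180.     0.    97.3] [ 0.   0.9 -0.4] 43.8 [ 0.06  0.38 -0.57  1.94  0.26  0.9  -0.51]
TCP L [-31.4  41.2 152.9]
shift [-0.7 -0.5 78.4] turn [-0.   0.  -0.1]
```

Emit:
apply_moves(
  commands="0 -0.5 -0.5 12 0 0 0; 0 0 0 15 0 0 0; 0 0 0 15 0 0 0; 0 0 0 10 0 0 0; 0 0 0 0 0 0 0",
)

```text
t: 28.02
tool_pos: [0.4804, 0.1325, 0.0967]
tcp_rot: [-3.14, 0.001, 1.698]
ft_force: [-0.0, -0.5, -1.6]
opening: 0.044
```

```bash
python3 -c "
from h import *
err((-32,40.5),74.5,97.4)
"
```

```text
28.02 [480.4 132.5  96.7] [-1.799e+02  1.000e-01  9.730e+01] [-0.  -0.5 -1.6] 44.0 [ 0.03  0.46 -0.53  2.    0.33  0.77 -0.57]
TCP L [-32.4  40.5  96.7]
shift [ 0.   0.4 22.2] turn [-0.1  0.1 -0.1]
```

Emit:
apply_moves(
  commands="0 0 0.3 8 0 0 0; 0 0 0 7 0 0 0; 0 0 0 5 0 0 0; 0 0 0 2 0 0 0; 0 0 0 1 0 0 0; 0 0 0 0 0 0 0",
)

```text
t: 28.78
tool_pos: [0.4815, 0.1329, 0.074]
tcp_rot: [3.141, 0.001, 1.698]
ft_force: [1.0, 0.3, -1.8]
opening: 0.0438
```

```bash
python3 -c "
from h import *
err((-32,40.5),74.5,97.4)
"
```

```text
28.77 [481.5 132.9  74. ] [1.80e+02 1.00e-01 9.73e+01] [ 1.   0.3 -1.8] 43.8 [ 0.01  0.49 -0.51  2.02  0.36  0.72 -0.6 ]
TCP L [-31.2  40.8  74. ]
shift [-0.3 -0.8 -0.5] turn [ 0.   0.1 -0.1]
```

Emit:
apply_moves(
  commands="0 0 0 1.5 0 0 0; 0 0 0 1 0 0 0; 0.3 0 0 0 0 0 0; 0.7 0 0 0 0 0 0; 0.7 0 0 0 0 0 0; 0.7 0 0 0 0 0 0; 0.7 0 0 -20 0 0 0; 0.7 0 0 -40 0 0 0; 0.7 0 0 -45 0 0 0; 0.7 0 0 -30 0 0 0; 0.75 0 0 0 0 0 0",
)

```text
t: 30.15
tool_pos: [0.4816, 0.1336, 0.2118]
tcp_rot: [3.14, 0.001, 1.699]
ft_force: [0.4, 0.2, -0.5]
opening: 0.0639
```

```bash
python3 -c "
from h import *
st(); c=cap('wrist'); cv2.imwrite('pics/w9.png',c['img'][:,:,::-1])
c=packs(); cv2.imwrite('pics/t9.png',c['img'][80:320,80:520,::-1])
"
```

```text
30.15 [481.6 133.6 211.8] [1.799e+02 1.000e-01 9.730e+01] [ 0.4  0.2 -0.5] 63.9 [ 0.09  0.31 -0.59  1.86  0.21  1.02 -0.46]
0.90 h103 ctr 491.8 61.4 size 80.1x43.8 long-axis -82.5 n590 hue 16 sat 124 
0.90 h107 ctr 483.6 124.9 size 50.3x43.8 long-axis -82.7 n327 hue 35 sat 16 
0.79 h53 ctr 655.3 -275.4 size 59.5x44.5 long-axis 19.3 n385 hue 23 sat 31 
0.77 h83 ctr 750.8 -336.8 size 53.2x45.0 long-axis 54.3 n354 hue 88 sat 174 TEAL
0.65 h83 ctr 659.7 -451.3 size 54.2x45.5 long-axis 48.2 n369 hue 88 sat 174 TEAL
0.61 h57 ctr 415.0 -276.9 size 59.6x40.1 long-axis -10.1 n386 hue 28 sat 20 
0.61 h83 ctr 456.2 -393.1 size 54.2x43.8 long-axis 47.1 n411 hue 88 sat 171 TEAL
```

View pics/w9.png

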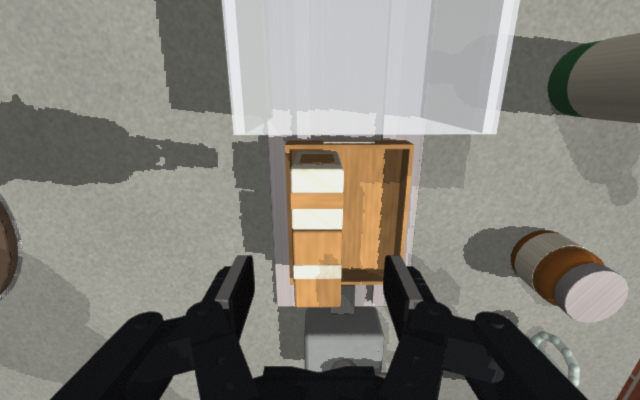

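View pics/t9.png

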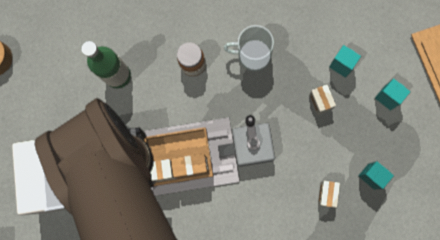

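```bash
python3 -c "
from h import *
plan([(670,-268,205,19.2)],0.75,46)
"
```

```text
0.75 -42 14 0 -0.0 0.0 7.8; 0.75 -40 19 0 -0.0 0.0 7.8; 0.75 -37 25 0 -0.0 0.0 7.8; 0.75 -33 29 0 -0.0 0.0 7.8; 0.75 -29 34 0 -0.0 0.0 7.8; 0.75 -24 37 0 -0.0 0.0 7.8; 0.75 -19 40 0 -0.0 0.0 7.8; 0.75 -13 42 0 -0.0 0.0 7.8; 0.75 -7 44 0 -0.0 0.0 7.8; 0.75 -1 44 0 -0.0 0.0 7.8
10
```

Emit:
apply_moves(
  commands="0.75 -42 14 0 0 0 7.8; 0.75 -40 19 0 0 0 7.8; 0.75 -37 25 0 0 0 7.8; 0.75 -33 29 0 0 0 7.8; 0.75 -29 34 0 0 0 7.8; 0.75 -24 37 0 0 0 7.8; 0.75 -19 40 0 0 0 7.8; 0.75 -13 42 0 0 0 7.8; 0.75 -7 44 0 0 0 7.8; 0.75 -1 35 0 0 0 7; 0.75 0 0 0 0 0 0",
)

```text
t: 31.68
tool_pos: [0.6575, -0.2733, 0.1868]
tcp_rot: [-3.133, 0.032, 0.312]
ft_force: [-0.1, 0.2, -0.2]
opening: 0.0641
```

```bash
python3 -c "
from h import *
st(); c=packs('wrist'); cv2.imwrite('pics/w10.png',c['img'][:,:,::-1])
plan([(654.6,-274.6,110,19.2)],0.75,30)
"
```

```text
31.68 [ 657.5 -273.3  186.8] [-179.5    1.8   17.9] [-0.1  0.2 -0.2] 64.1 [ 0.38  0.64 -0.12  1.34  0.09  1.2  -1.01]
0.93 h82 ctr 750.5 -335.5 size 54.5x44.2 long-axis 53.6 n4435 hue 88 sat 231 TEAL
0.85 h55 ctr 437.5 -275.4 size 39.6x31.6 long-axis -46.5 n513 hue 20 sat 38 
0.84 h61 ctr 475.7 -385.8 size 56.8x28.4 long-axis -84.4 n301 hue 88 sat 227 TEAL
0.79 h82 ctr 659.3 -449.8 size 55.2x44.1 long-axis 47.8 n2869 hue 88 sat 231 TEAL
0.74 h52 ctr 655.0 -274.0 size 60.1x43.9 long-axis 19.4 n2975 hue 30 sat 14 
0.75 -1 2 26 -0.2 0.6 -0.3; 0.75 -1 2 26 -0.2 0.6 -0.3; 0.75 -1 1 26 -0.2 0.6 -0.3
3
```

View pics/w10.png

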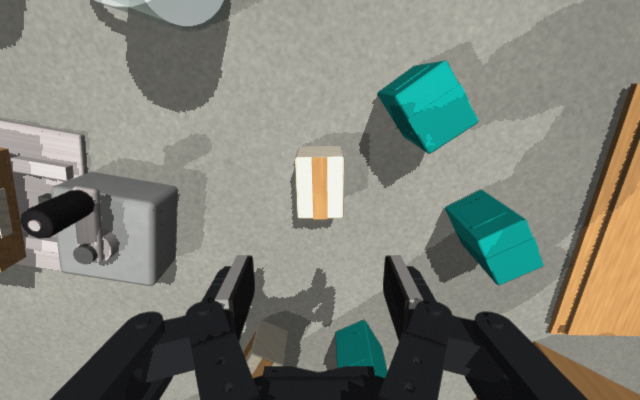

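Emit:
apply_moves(
  commands="0.75 -1 1 26 -0.2 0.6 -0.4; 0.75 -1 1 26 -0.2 0.6 -0.4; 0.75 -1 0 24 -0.1 0.6 -0.4; 0.75 0 0 0 0 0 0",
)

```text
t: 32.28
tool_pos: [0.653, -0.2638, 0.1086]
tcp_rot: [-3.135, -0.001, 0.353]
ft_force: [-0.1, 1.0, 0.5]
opening: 0.0639
```

```bash
python3 -c "
from h import *
st()
plan([(654.9,-274.3,25,19.3)],0.75,24)
"
```

```text
32.27 [ 653.  -263.8  108.6] [-1.796e+02 -1.000e-01  2.020e+01] [-0.1  1.   0.5] 63.9 [ 0.4   0.68 -0.14  1.47  0.1   1.   -0.98]
0.75 -0 3 21 -0.1 -0.0 0.2; 0.75 -0 3 21 -0.1 -0.0 0.2; 0.75 -0 3 21 -0.1 -0.0 0.2; 0.75 -0 3 21 -0.1 -0.0 0.2
4
```

Emit:
apply_moves(
  commands="0.75 -1 10 0 -0.2 0 0.5; 0.75 0 2 10 -0.1 0 0.3; 0.75 0 0 10 0 0 0; 0.75 0 0 0 0 0 0",
)

```text
t: 32.78
tool_pos: [0.6582, -0.275, 0.0901]
tcp_rot: [3.141, -0.004, 0.34]
ft_force: [-0.7, 0.2, -0.4]
opening: 0.064
```

```bash
python3 -c "
from h import *
st()
plan([(654.9,-274.3,25,19.3)],0.75,24)
"
```

```text
32.77 [ 658.2 -275.    90.1] [180.   -0.2  19.5] [-0.7  0.2 -0.4] 64.0 [ 0.4   0.7  -0.13  1.47  0.1   0.97 -0.99]
0.75 -1 -1 22 0.0 -0.1 0.1; 0.75 -1 -1 22 0.0 -0.1 0.1; 0.75 -1 -1 22 0.0 -0.1 0.1
3
```

Emit:
apply_moves(
  commands="0.75 -2 -1.5 15 0 0 0; 0.75 -1 -0.5 20 0 0 0; 0.75 -0.5 0 18 0 0 0; 0.75 0 0 8 0 0 0; 0.75 0 0 0 0 0 0",
)

```text
t: 33.4
tool_pos: [0.6539, -0.2737, 0.0249]
tcp_rot: [-3.141, -0.004, 0.34]
ft_force: [-0.1, -0.3, 0.9]
opening: 0.0641
```

```bash
python3 -c "
from h import *
st()
plan([(654.9,-274.3,25,19.3)],0.75,24)
"
```

```text
33.4 [ 653.9 -273.7   24.9] [-180.    -0.2   19.5] [-0.1 -0.3  0.9] 64.1 [ 0.4   0.77 -0.13  1.52  0.11  0.85 -1.  ]
0.75 1 1 -0 -0.0 -0.2 0.2
1
```

Good. Close and lift.

Emit:
apply_moves(
  commands="0 0 0 0 0 0 0; 0 0 0 0 0 0 0; 0 0 0 0 0 0 0; 0 0 0 0 0 0 0; 0 0 0 0 0 0 0; 0 0 0 -12 0 0 0; 0 0 0 -35 0 0 0; 0 0 0 -45 0 0 0; 0 0 0 -45 0 0 0; 0 0 0 -40 0 0 0; 0 0 0 0 0 0 0",
  squeeze=40,
)

```text
t: 34.78
tool_pos: [0.6538, -0.274, 0.2131]
tcp_rot: [3.14, -0.007, 0.341]
ft_force: [1.1, -1.0, -3.0]
opening: 0.0433
```

```bash
cat >> h.py <<'E'
def held2(hw=18):
    c=cap('wrist'); P=cloud(c); M=T(); X=(P.reshape(-1,3)-M[:3,3])@M[:3,:3]*1e3
    t=X[(abs(X[:,0])<60)&(abs(X[:,1])<hw)&(X[:,2]<-5)&(X[:,2]>-60)]; zt=np.percentile(t[:,2],30)
    q=t[abs(t[:,2]-zt)<4]; print("top z",round(np.median(q[:,2]),1),"x range",np.round(np.percentile(q[:,0],[1,99]),1))
    return c
E
python3 -c "
from h import *
st(); c=held2(); cv2.imwrite('pics/w11.png',c['img'][:,:,::-1])
w=toW((24,-33));print(w)
plan([(600,-80,215,13),(*w,210,7.4)],0,46)
"
```

```text
34.77 [ 653.8 -274.   213.1] [179.9  -0.4  19.5] [ 1.1 -1.  -3. ] 43.3 [ 0.4   0.59 -0.14  1.36  0.08  1.19 -0.97]
top z -27.9 x range [-27.5  30.9]
[545.75036258  66.86594596]
0 3 -40 -1 -0.0 -0.1 1.3; 0 2 -40 -1 -0.0 -0.1 1.3; 0 1 -40 -1 -0.0 -0.1 1.3; 0 0 -40 -1 -0.0 -0.1 1.3; 0 -1 -40 -1 -0.0 -0.1 1.3; 0 -5 -39 1 0.0 -0.0 1.4; 0 -6 -39 1 0.0 -0.0 1.4; 0 -7 -39 1 0.0 -0.0 1.4; 0 -8 -38 1 0.0 -0.0 1.4
9
```

View pics/w11.png

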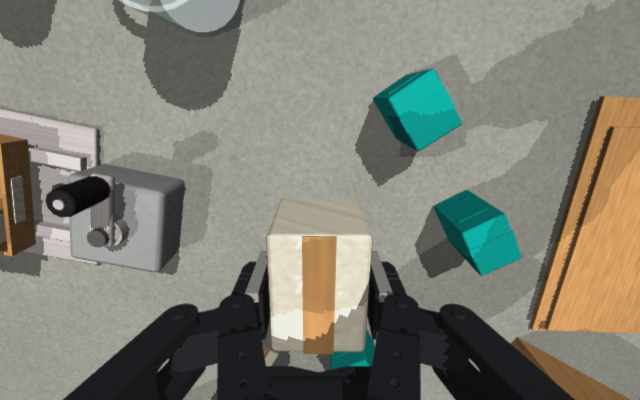

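Emit:
apply_moves(
  commands="0 3 -40 -1 0 0 1.3; 0 2 -40 -1 0 0 1.3; 0 1 -40 -1 0 0 1.3; 0 0 -40 -1 0 0 1.3; 0 -1 -40 -1 0 0 1.3; 0 -5 -39 1 0 0 1.4; 0 -6 -39 1 0 0 1.4; 0 -7 -39 1 0 0 1.4; 0 -7 -30 1 0 0 1.4; 0 0 0 0 0 0 0",
)

```text
t: 36.08
tool_pos: [0.5342, 0.0692, 0.1993]
tcp_rot: [-3.137, 0.019, 0.123]
ft_force: [1.0, -1.3, -1.0]
opening: 0.0428
```

```bash
python3 -c "
from h import *
err((22.5,-33),120,7.4)
"
```

```text
36.08 [534.2  69.2 199.3] [-179.7    1.1    7. ] [ 1.  -1.3 -1. ] 42.8 [-0.08  0.35 -0.19  1.8   0.07  1.02 -1.74]
TCP L [ 12.9 -29.2 199.3]
shift [11.2  4.  79.1] turn [-0.3  1.1 -0.4]
```

Emit:
apply_moves(
  commands="0 4 2 15 -0.1 0.5 -0.2; 0 4 1 20 -0.1 0.4 -0.2; 0 3 1 20 -0.1 0.2 0; 0 1 0 14 0 0 0; 0 0 0 0 0 0 0",
)

```text
t: 36.7
tool_pos: [0.5442, 0.0626, 0.1247]
tcp_rot: [3.138, 0.006, 0.128]
ft_force: [0.1, 0.0, -1.7]
opening: 0.043
```

```bash
python3 -c "
from h import *
err((22.5,-33),48.5,7.4)
"
```

```text
36.7 [544.2  62.6 124.7] [179.8   0.3   7.3] [ 0.1  0.  -1.7] 43.0 [-0.08  0.44 -0.18  1.87  0.11  0.85 -1.76]
TCP L [ 21.9 -37.  124.7]
shift [ 1.  -4.3 76.2] turn [ 0.2  0.3 -0.1]
```

Emit:
apply_moves(
  commands="0 0.5 -3 8 0.1 0.2 0; 0 0.3 -1 15 0 0 0; 0 0 0 15 0 0 0; 0 0 0 8 0 0 0; 0 0 0 0 0 0 0",
)

```text
t: 37.33
tool_pos: [0.5449, 0.0668, 0.0762]
tcp_rot: [3.14, 0.001, 0.128]
ft_force: [0.0, -1.0, -1.6]
opening: 0.0431
```

```bash
python3 -c "
from h import *
err((22.5,-33),48.5,7.4)
"
```

```text
37.33 [544.9  66.8  76.2] [1.799e+02 1.000e-01 7.300e+00] [ 0.  -1.  -1.6] 43.1 [-0.09  0.5  -0.17  1.92  0.13  0.74 -1.78]
TCP L [ 23.1 -33.   76.2]
shift [-0.6  0.  27.7] turn [ 0.1  0.1 -0.1]
```

Emit:
apply_moves(
  commands="0 -0.4 0 10 0 0 0; 0 0 0 9 0 0 0; 0 0 0 5 0 0 0; 0 0 0 2 0 0 0; 0 0 0 1.5 0 0 0; 0 0 0 0 0 0 0",
)

```text
t: 38.08
tool_pos: [0.5452, 0.0668, 0.0499]
tcp_rot: [3.14, -0.001, 0.128]
ft_force: [0.6, 0.9, -1.7]
opening: 0.0434
```

```bash
python3 -c "
from h import *
err((22.5,-33),48.5,7.4)
"
```

```text
38.08 [545.2  66.8  49.9] [ 1.799e+02 -1.000e-01  7.300e+00] [ 0.6  0.9 -1.7] 43.4 [-0.1   0.54 -0.17  1.94  0.14  0.68 -1.79]
TCP L [ 23.4 -33.   49.9]
shift [-0.9 -0.   1.4] turn [ 0.1 -0.1 -0.1]
```

Emit:
apply_moves(
  commands="0 -0.5 0 2 0 0 0; 0 0 0 1.5 0 0 0; 0 0 0 0 0 0 0",
)

```text
t: 38.45
tool_pos: [0.5455, 0.0668, 0.0497]
tcp_rot: [3.14, -0.004, 0.128]
ft_force: [0.0, -0.4, -1.6]
opening: 0.0434
```

Emit:
apply_moves(
  commands="0 0 0 4 0 0 0; 0 0 0 0 0 0 0",
)

```text
t: 38.7
tool_pos: [0.5467, 0.0668, 0.0494]
tcp_rot: [3.139, -0.007, 0.127]
ft_force: [0.6, 0.0, -1.9]
opening: 0.0436
```

Emit:
apply_moves(
  commands="0.3 0 0 0 0 0 0; 0.65 0 0 0 0 0 0; 0.65 0 0 0 0 0 0; 0.65 0 0 0 0 0 0; 0.65 0 0 -20 0 0 0; 0.65 0 0 -40 0 0 0; 0.65 0 0 -45 0 0 0; 0.65 0 0 -45 0 0 0; 0.75 0 0 0 0 0 0",
)

```text
t: 39.83
tool_pos: [0.5454, 0.0671, 0.2019]
tcp_rot: [3.139, -0.005, 0.127]
ft_force: [0.6, 0.0, -1.1]
opening: 0.0639
```

```bash
python3 -c "
from h import *
st(); c=cap('wrist'); cv2.imwrite('pics/w12.png',c['img'][:,:,::-1])
c=packs(); cv2.imwrite('pics/t12.png',c['img'][80:320,80:520,::-1])
for w in [(491.8,61.4),(483.6,124.9)]: print(toL(np.array([*w,0])))
"
```

```text
39.83 [545.4  67.1 201.9] [179.9  -0.3   7.3] [ 0.6  0.  -1.1] 63.9 [-0.08  0.35 -0.19  1.79  0.08  1.01 -1.74]
0.90 h58 ctr 415.0 -276.4 size 59.3x40.4 long-axis -10.6 n371 hue 23 sat 31 
0.80 h83 ctr 659.2 -450.6 size 53.6x45.5 long-axis 48.6 n372 hue 88 sat 174 TEAL
0.79 h83 ctr 750.8 -336.6 size 53.8x44.9 long-axis 52.5 n353 hue 88 sat 175 TEAL
0.68 h79 ctr 539.7 53.7 size 41.7x22.2 long-axis 6.8 n108 hue 40 sat 12 
0.66 h83 ctr 456.3 -392.8 size 53.9x44.6 long-axis 46.5 n409 hue 88 sat 171 TEAL
0.64 h103 ctr 494.5 37.5 size 42.7x31.8 long-axis 8.7 n229 hue 16 sat 125 
[-30.20500855 -31.47185185   0.        ]
[-30.15819169  32.55539085   0.        ]
```

View pics/w12.png

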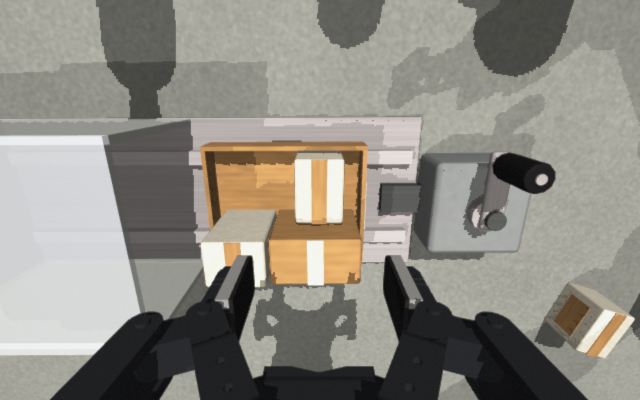

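View pics/t12.png

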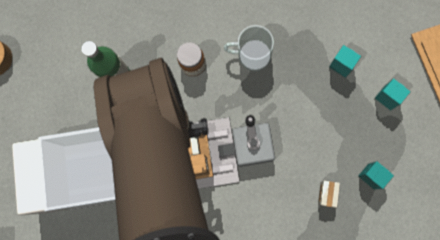

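```bash
python3 -c "
from h import *
c=cap('wrist'); L=toL(cloud(c)*1e3)
for n,x,y in (('a',24,-33),('d',-32,-29),('e',-31,42)):
    q=L[(abs(L[...,0]-x)<12)&(abs(L[...,1]-y)<14)]; print(n,np.percentile(q[:,2],[2,50,98]))
plan([(450,-280,200,-10.4)],0.75,46)
"
```

```text
a [ 74.29008838 274.75820001 280.50250083]
d [ 99.85650305 101.21494574 102.63431081]
e [103.872017   105.2440142  106.46884723]
0.75 -17 41 -0 0.0 0.0 2.2; 0.75 -15 42 -0 0.0 0.0 2.2; 0.75 -14 43 -0 0.0 0.0 2.2; 0.75 -12 43 -0 0.0 0.0 2.2; 0.75 -10 44 -0 0.0 0.0 2.2; 0.75 -9 44 -0 0.0 0.0 2.2; 0.75 -7 44 -0 0.0 0.0 2.2; 0.75 -5 45 -0 0.0 0.0 2.2
8
```

Emit:
apply_moves(
  commands="0.75 -17 41 0 0 0 2.2; 0.75 -15 42 0 0 0 2.2; 0.75 -14 43 0 0 0 2.2; 0.75 -12 43 0 0 0 2.2; 0.75 -10 44 0 0 0 2.2; 0.75 -9 44 0 0 0 2.2; 0.75 -7 44 0 0 0 2.2; 0.75 -5 36 0 0 0 2.2; 0.75 0 0 0 0 0 0",
)

```text
t: 41.15
tool_pos: [0.4417, -0.2798, 0.186]
tcp_rot: [3.138, 0.025, -0.188]
ft_force: [0.2, 0.5, -1.1]
opening: 0.0643
```

```bash
python3 -c "
from h import *
st(); c=packs('wrist'); cv2.imwrite('pics/w13.png',c['img'][:,:,::-1])
"
```

```text
41.15 [ 441.7 -279.8  186. ] [179.8   1.4 -10.8] [ 0.2  0.5 -1.1] 64.3 [ 0.44  0.33  0.02  1.86  0.01  0.97 -1.3 ]
0.96 h82 ctr 455.8 -391.9 size 54.6x43.2 long-axis 46.8 n3720 hue 88 sat 232 TEAL
0.84 h56 ctr 414.5 -276.0 size 60.5x39.9 long-axis -10.3 n2585 hue 28 sat 15
```

View pics/w13.png

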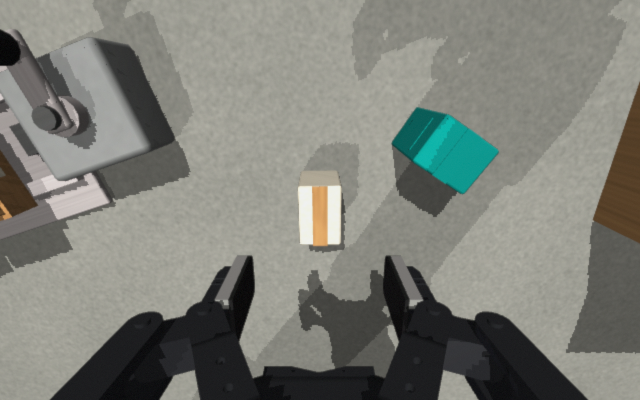

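```bash
python3 -c "
from h import *
plan([(414.6,-276.2,105,-10.3)],0.75,30)
"
```

```text
0.75 -9 2 27 0.0 0.5 -0.1; 0.75 -9 2 27 0.0 0.5 -0.1; 0.75 -9 2 27 0.0 0.5 -0.1
3
```

Emit:
apply_moves(
  commands="0.75 -9 1 27 0 0.5 -0.1; 0.75 -9 1 27 0 0.5 -0.1; 0.75 -9 1 24 0 0.5 -0.1; 0.75 0 0 0 0 0 0",
)

```text
t: 41.75
tool_pos: [0.4163, -0.2679, 0.1051]
tcp_rot: [-3.14, -0.001, -0.167]
ft_force: [0.3, -0.7, -0.3]
opening: 0.064
```

```bash
python3 -c "
from h import *
st(); print(rows((.4146,-.2762,.028),-10.3))
"
```

```text
41.75 [ 416.3 -267.9  105.1] [-1.799e+02 -1.000e-01 -9.500e+00] [ 0.3 -0.7 -0.3] 64.0 [ 0.47  0.38 -0.    2.03 -0.    0.73 -1.27]
(array([-0.42713273,  8.66278615, 77.08894591]), array([-0.10785699, -0.06414464,  0.75586703]))
```

Emit:
apply_moves(
  commands="0.75 -0.5 8 0 0 0 0.6; 0.75 0 1 8 0 0 0.1; 0.75 0 0 10 0 0 0; 0.75 0 0 0 0 0 0",
)

```text
t: 42.25
tool_pos: [0.4176, -0.2768, 0.088]
tcp_rot: [-3.14, -0.005, -0.177]
ft_force: [0.5, 0.0, 0.4]
opening: 0.064
```

```bash
python3 -c "
from h import *
st(); print(rows((.4146,-.2762,.028),-10.3))
"
```

```text
42.25 [ 417.6 -276.8   88. ] [-179.9   -0.3  -10.1] [0.5 0.  0.4] 64.0 [ 0.48  0.41  0.    2.04 -0.    0.69 -1.26]
(array([-3.39577096e+00,  3.08844477e-02,  6.00078001e+01]), array([-0.0764172 , -0.27822848,  0.17212616]))
```

Emit:
apply_moves(
  commands="0.75 -2 0 14 0 -0.2 0.1; 0.75 -1 0 19 0 0 0; 0.75 -0.5 0 16 0 0 0; 0.75 0 0 8 0 0 0; 0.75 0 0 0 0 0 0",
)

```text
t: 42.88
tool_pos: [0.414, -0.2758, 0.0274]
tcp_rot: [-3.14, -0.0, -0.179]
ft_force: [-0.3, 0.4, 0.1]
opening: 0.0636
```

```bash
python3 -c "
from h import *
st(); print(rows((.4146,-.2762,.028),-10.3))
"
```

```text
42.88 [ 414.  -275.8   27.4] [-179.9   -0.   -10.2] [-0.3  0.4  0.1] 63.6 [ 0.48  0.51 -0.    2.08 -0.    0.55 -1.27]
(array([ 0.70819828,  0.31445526, -0.64885121]), array([-0.08876343, -0.0256543 ,  0.0695806 ]))
```

Emit:
apply_moves(
  commands="0 0 0 0 0 0 0; 0 0 0 0 0 0 0; 0 0 0 0 0 0 0; 0 0 0 0 0 0 0; 0 0 0 0 0 0 0; 0 0 0 -12 0 0 0; 0 0 0 -35 0 0 0; 0 0 0 -45 0 0 0; 0 0 0 -45 0 0 0; 0 0 0 -40 0 0 0; 0 0 0 0 0 0 0",
  squeeze=40,
)

```text
t: 44.25
tool_pos: [0.4136, -0.276, 0.2149]
tcp_rot: [-3.141, -0.003, -0.179]
ft_force: [0.2, -0.0, -2.2]
opening: 0.0394
```

```bash
python3 -c "
from h import *
st(); c=held2(16); cv2.imwrite('pics/w14.png',c['img'][:,:,::-1])
plan([(540,-60,215,0),(*toW((22.5,36)),210,7.4)],0,46)
"
```

```text
44.25 [ 413.6 -276.   214.9] [-180.    -0.2  -10.2] [ 0.2 -0.  -2.2] 39.4 [ 0.47  0.24  0.01  1.9  -0.01  0.99 -1.26]
top z -29.1 x range [-27.6  30.9]
0 14 -39 -0 -0.0 -0.0 -1.7; 0 16 -39 -0 -0.0 -0.0 -1.7; 0 17 -38 -0 -0.0 -0.0 -1.7; 0 18 -38 -0 -0.0 -0.0 -1.7; 0 19 -37 -0 -0.0 -0.0 -1.7; 0 20 -37 -0 -0.0 -0.0 -1.7; 0 -1 -39 1 0.0 0.0 -1.5; 0 0 -39 1 0.0 0.0 -1.5; 0 1 -39 1 0.0 0.0 -1.5; 0 2 -39 1 0.0 0.0 -1.5; 0 3 -39 1 0.0 0.0 -1.5
11
```

View pics/w14.png

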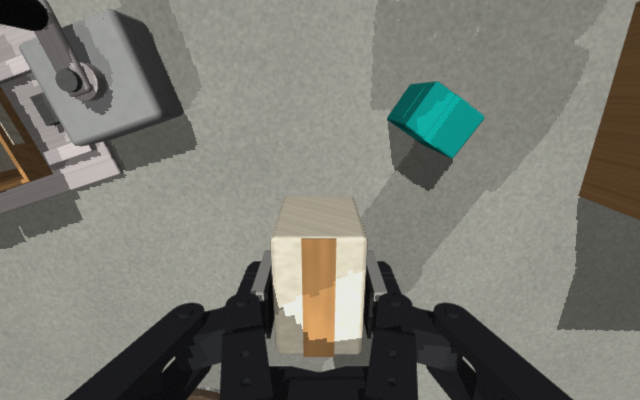

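Emit:
apply_moves(
  commands="0 14 -39 0 0 0 -1.7; 0 16 -39 0 0 0 -1.7; 0 17 -38 0 0 0 -1.7; 0 18 -38 0 0 0 -1.7; 0 19 -37 0 0 0 -1.7; 0 20 -37 0 0 0 -1.7; 0 -1 -39 1 0 0 -1.5; 0 0 -39 1 0 0 -1.5; 0 1 -39 1 0 0 -1.5; 0 2 -39 1 0 0 -1.5; 0 2 -30 1 0 0 -1.5; 0 0 0 0 0 0 0",
)

```text
t: 45.8
tool_pos: [0.5259, 0.139, 0.1929]
tcp_rot: [-3.136, 0.027, 0.138]
ft_force: [-0.2, -0.5, -1.8]
opening: 0.0394
```

```bash
python3 -c "
from h import *
err((22.5,36),130,7.4); c=cap('wrist'); cv2.imwrite('pics/w15.png',c['img'][:,:,::-1])
"
```

```text
45.8 [525.9 139.  192.9] [-179.7    1.5    7.9] [-0.2 -0.5 -1.8] 39.4 [-0.17  0.37 -0.24  1.78  0.09  1.02 -1.87]
TCP L [ 13.6  41.1 192.9]
shift [10.5  5.5 62.6] turn [-0.3  1.5  0.5]
```

View pics/w15.png

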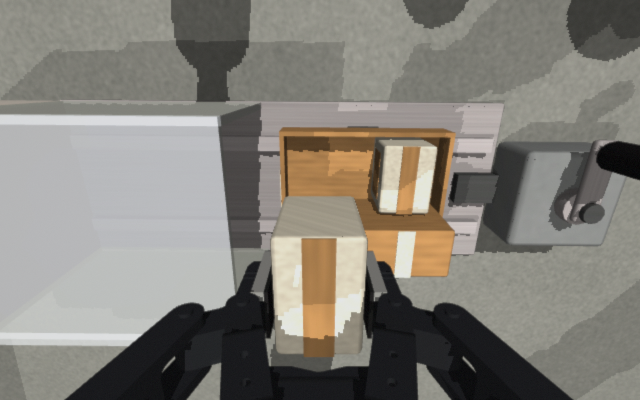

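Emit:
apply_moves(
  commands="0 4 2 10 -0.1 0.6 0.2; 0 4 2 14 -0.1 0.5 0.2; 0 3 1 14 -0.1 0.3 0; 0 0 0 8 0 0 0; 0 0 0 0 0 0 0",
)

```text
t: 46.48
tool_pos: [0.5368, 0.1278, 0.1412]
tcp_rot: [3.137, 0.005, 0.121]
ft_force: [-0.5, 0.2, -1.7]
opening: 0.0391
```

```bash
python3 -c "
from h import *
err((22.5,36),51.5,7.4)
"
```

```text
46.48 [536.8 127.8 141.2] [179.7   0.3   7. ] [-0.5  0.2 -1.7] 39.1 [-0.17  0.43 -0.22  1.84  0.12  0.89 -1.9 ]
TCP L [ 23.   28.6 141.2]
shift [-0.  -7.8 89.7] turn [ 0.3  0.3 -0.4]
```

Emit:
apply_moves(
  commands="0 0 -7 0 0.2 0.2 -0.3; 0 0 -1 6 0.1 0.1 -0.1; 0 0 0 8 0 0 0; 0 0 0 0 0 0 0",
)

```text
t: 46.98
tool_pos: [0.5362, 0.1369, 0.1272]
tcp_rot: [-3.14, -0.002, 0.129]
ft_force: [-0.4, -0.7, -1.0]
opening: 0.0393
```

```bash
python3 -c "
from h import *
err((22.5,36),51.5,7.4)
"
```

```text
46.98 [536.2 136.9 127.2] [-1.799e+02 -1.000e-01  7.400e+00] [-0.4 -0.7 -1. ] 39.3 [-0.18  0.44 -0.22  1.86  0.12  0.85 -1.91]
TCP L [ 23.5  37.7 127.2]
shift [-1.2  1.8 75.7] turn [-0.1 -0.1  0. ]
```

Emit:
apply_moves(
  commands="0 -0.7 1 8 0 0 0; 0 -0.4 0.5 15 0 0 0; 0 0 0 15 0 0 0; 0 0 0 10 0 0 0; 0 0 0 0 0 0 0",
)

```text
t: 47.6
tool_pos: [0.5348, 0.1348, 0.0749]
tcp_rot: [-3.14, -0.0, 0.129]
ft_force: [0.5, 0.6, -1.9]
opening: 0.0394
```

```bash
python3 -c "
from h import *
err((22.5,36),51.5,7.4)
"
```

```text
47.6 [534.8 134.8  74.9] [-179.9   -0.     7.4] [ 0.5  0.6 -1.9] 39.4 [-0.19  0.51 -0.21  1.91  0.15  0.74 -1.93]
TCP L [21.9 35.8 74.9]
shift [ 0.5 -0.2 23.4] turn [-0.1 -0.  -0. ]
```

Emit:
apply_moves(
  commands="0 0.4 0 9 0 0 0; 0 0 0 7 0 0 0; 0 0 0 4 0 0 0; 0 0 0 2 0 0 0; 0 0 0 1.5 0 0 0; 0 0 0 0 0 0 0",
)

```text
t: 48.35
tool_pos: [0.5387, 0.1315, 0.0519]
tcp_rot: [3.14, -0.006, 0.124]
ft_force: [-2.0, -2.3, 3.8]
opening: 0.0394
```

```bash
python3 -c "
from h import *
err((22.5,36),51.5,7.4)
"
```

```text
48.35 [538.7 131.5  51.9] [179.9  -0.3   7.1] [-2.  -2.3  3.8] 39.4 [-0.2   0.54 -0.2   1.92  0.16  0.68 -1.94]
TCP L [25.4 32.  51.9]
shift [-2.9 -4.   0.4] turn [ 0.1 -0.3 -0.3]
```

```bash
python3 -c "
from h import *
st();c=cap('wrist'); cv2.imwrite('pics/w16.png',c['img'][:,:,::-1])
c=cap('scene');cv2.imwrite('pics/s16.png',cv2.resize(c['img'][120:270,300:500,::-1],None,fx=4,fy=4,interpolation=cv2.INTER_CUBIC)); st()
"
```

```text
48.35 [538.7 131.5  51.9] [179.9  -0.3   7.1] [-2.  -2.3  3.8] 39.4 [-0.2   0.54 -0.2   1.92  0.16  0.68 -1.94]
48.45 [538.7 131.4  51.9] [179.9  -0.3   7.1] [-1.1 -3.   3.4] 39.4 [-0.2   0.54 -0.2   1.92  0.16  0.68 -1.94]
```

View pics/w16.png

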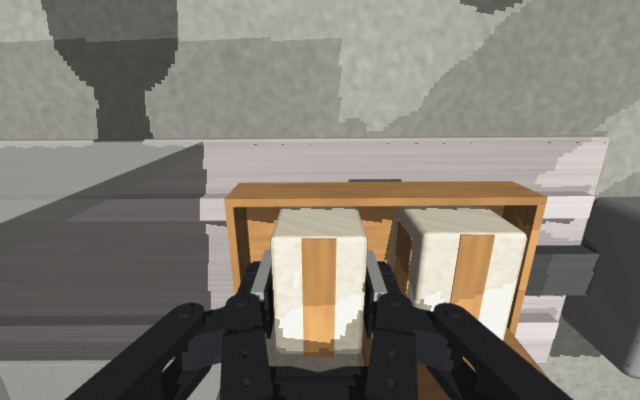

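View pics/s16.png

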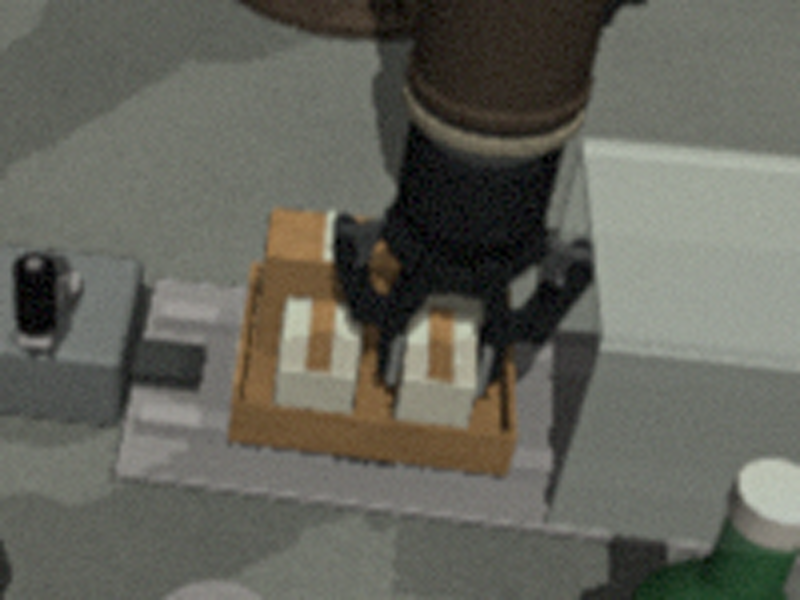

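Emit:
apply_moves(
  commands="0 0 0 -5 0 0.3 0.2; 0 -1 2 0 0 0 0; 0 0 0 0 0 0 0",
)

```text
t: 48.82
tool_pos: [0.5375, 0.1304, 0.0569]
tcp_rot: [3.141, -0.011, 0.122]
ft_force: [-0.5, -0.3, -2.1]
opening: 0.0397
```

```bash
python3 -c "
from h import *
err((23,30.5),51.5,7.4)
"
```

```text
48.83 [537.5 130.4  56.9] [180.   -0.6   7. ] [-0.5 -0.3 -2.1] 39.7 [-0.19  0.53 -0.2   1.93  0.16  0.69 -1.94]
TCP L [24.  31.  56.9]
shift [-1.   0.6  5.4] turn [ 0.  -0.6 -0.4]
```

Free now (only weight). Down at y ≈ 30.5.

Emit:
apply_moves(
  commands="0 -1 0.6 2 0 -0.6 -0.4; 0 0 0 2 0 0 0; 0 0 0 2 0 0 0; 0 0 0 0 0 0 0",
)

```text
t: 49.32
tool_pos: [0.5367, 0.13, 0.052]
tcp_rot: [3.141, -0.001, 0.13]
ft_force: [0.5, 0.5, -2.4]
opening: 0.0393
```

```bash
python3 -c "
from h import *
err((23,30.5),51.5,7.4)
"
```

```text
49.33 [536.7 130.   52. ] [180.   -0.    7.4] [ 0.5  0.5 -2.4] 39.3 [-0.19  0.54 -0.2   1.92  0.16  0.69 -1.93]
TCP L [23.1 30.8 52. ]
shift [-0.1  0.3  0.5] turn [ 0. -0.  0.]
```

Emit:
apply_moves(
  commands="0 0 0 1.5 0 0 0; 0 0 0 0 0 0 0",
)

```text
t: 49.58
tool_pos: [0.5369, 0.13, 0.052]
tcp_rot: [3.141, -0.001, 0.13]
ft_force: [-0.5, -0.4, -2.4]
opening: 0.0393
```

```bash
python3 -c "
from h import *
err((23,30.5),51.5,7.4)
"
```

```text
49.58 [536.9 130.   52. ] [ 1.8e+02 -1.0e-01  7.4e+00] [-0.5 -0.4 -2.4] 39.3 [-0.19  0.54 -0.2   1.92  0.16  0.69 -1.93]
TCP L [23.3 30.8 52. ]
shift [-0.3  0.3  0.5] turn [ 0.  -0.1  0. ]
```

Emit:
apply_moves(
  commands="0.4 0 0 0 0 0 0; 0.54 0 0 0 0 0 0; 0.54 0 0 0 0 0 0; 0.54 0 0 0 0 0 0; 0.54 0 0 -12 0 0 0; 0.54 0 0 -25 0 0 0; 0.54 0 0 -35 0 0 0; 0.54 0 0 -45 0 0 0; 0.6 0 0 -30 0 0 0; 0.6 0 0 0 0 0 0",
)

```text
t: 50.82
tool_pos: [0.5369, 0.1306, 0.2069]
tcp_rot: [-3.142, -0.003, 0.13]
ft_force: [-0.1, -0.1, -0.2]
opening: 0.0515
```

```bash
python3 -c "
from h import *
st(); c=cap('wrist'); cv2.imwrite('pics/w17.png',c['img'][:,:,::-1])
L=toL(cloud(c)*1e3)
for n,x,y in (('a',24,-33),('c',30,31),('d',-32,-29),('e',-31,42)):
    q=L[(abs(L[...,0]-x)<10)&(abs(L[...,1]-y)<12)&(L[...,2]<150)]; print(n,len(q),np.percentile(q[:,2],[2,50,98]))
plan([(560,20,205,30),(585,-82,205,68.5)],0.6,46)
"
```

```text
50.83 [536.9 130.6 206.9] [-180.    -0.2    7.5] [-0.1 -0.1 -0.2] 51.5 [-0.16  0.35 -0.23  1.77  0.09  1.02 -1.87]
a 558 [73.86770211 75.31903497 76.68696221]
c 580 [77.67788575 79.30033499 80.7016304 ]
d 183 [ 99.71019804 101.18816702 102.61788264]
e 555 [104.01222013 105.23229751 106.7012568 ]
0.6 3 37 0 0.0 -0.0 -7.5; 0.6 -2 38 0 0.0 -0.0 -7.5; 0.6 -7 37 0 0.0 -0.0 -7.5; 0.6 -6 20 0 0.0 0.0 -7.7; 0.6 -9 19 0 0.0 0.0 -7.7; 0.6 -11 18 0 0.0 0.0 -7.7; 0.6 -13 16 0 0.0 0.0 -7.7; 0.6 -15 14 0 0.0 0.0 -7.7
8
```

View pics/w17.png

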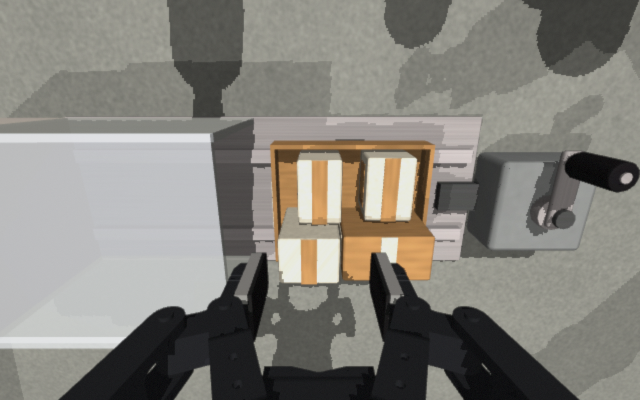

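Emit:
apply_moves(
  commands="0.6 3 37 0 0 0 -7.5; 0.6 -2 38 0 0 0 -7.5; 0.6 -7 37 0 0 0 -7.5; 0.6 -6 20 0 0 0 -7.7; 0.6 -9 19 0 0 0 -7.7; 0.6 -11 18 0 0 0 -7.7; 0.6 -13 16 0 0 0 -7.7; 0.6 -10 10 0 0 0 -7.7; 0.6 0 0 0 0 0 0",
)

```text
t: 52.0
tool_pos: [0.5799, -0.0807, 0.1957]
tcp_rot: [-3.127, 0.005, 1.23]
ft_force: [-0.9, 0.1, -0.6]
opening: 0.0507
```

```bash
python3 -c "
from h import *
st(); c=cap('wrist'); cv2.imwrite('pics/w18.png',c['img'][:,:,::-1]); P=cloud(c).reshape(-1,3)
g=P[(P[:,2]>.118)&(P[:,2]<.14)&(abs(P[:,0]-.59)<.05)&(abs(P[:,1]+.087)<.05)];print(len(g),g.mean(0),np.ptp(g,0))
c=packs();cv2.imwrite('pics/t18.png',c['img'][:,:,::-1])
plan([(591.3,-86.5,150,68.5)],0.6,30)
"
```

```text
52.0 [579.9 -80.7 195.7] [-179.1    0.3   70.5] [-0.9  0.1 -0.6] 50.7 [ 0.33  0.45 -0.39  1.68  0.19  1.07 -0.47]
827 [ 0.59244551 -0.08421404  0.12535346] [0.02352705 0.02313404 0.01089451]
0.93 h81 ctr 538.3 128.4 size 59.3x40.3 long-axis 6.0 n364 hue 28 sat 20 
0.85 h103 ctr 491.7 61.5 size 80.1x43.7 long-axis -82.7 n585 hue 16 sat 123 
0.71 h83 ctr 750.8 -336.4 size 53.7x44.7 long-axis 53.1 n357 hue 88 sat 171 TEAL
0.67 h107 ctr 482.4 129.4 size 52.1x43.4 long-axis -83.1 n385 hue 40 sat 10 
0.65 h83 ctr 658.4 -450.6 size 53.8x43.4 long-axis 48.2 n356 hue 88 sat 171 TEAL
0.57 h77 ctr 547.1 64.5 size 59.2x43.1 long-axis 6.8 n402 hue 33 sat 16 
0.55 h83 ctr 456.5 -392.3 size 53.0x43.5 long-axis 47.2 n380 hue 88 sat 172 TEAL
0.6 -2 7 23 -0.4 0.1 1.0; 0.6 -2 7 23 -0.4 0.1 1.0
2
```

View pics/w18.png

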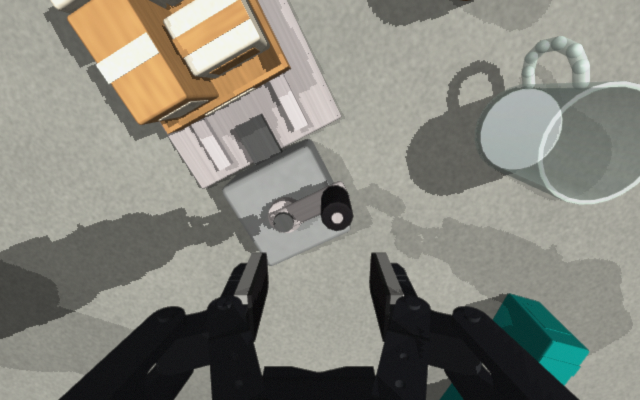

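View pics/t18.png

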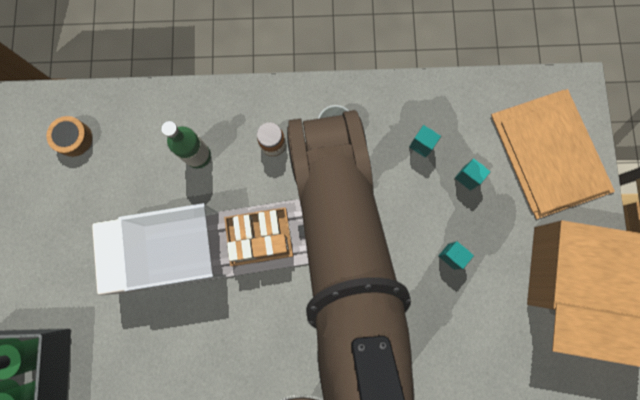

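Emit:
apply_moves(
  commands="0.6 -1 7 20 -0.4 0.1 1; 0.6 -0 6 20 -0.3 0.1 0.8; 0.6 0 0 0 0 0 0",
)

```text
t: 52.52
tool_pos: [0.5915, -0.0802, 0.156]
tcp_rot: [-3.14, -0.001, 1.197]
ft_force: [-0.6, -1.4, 0.7]
opening: 0.0516
```

```bash
python3 -c "
from h import *
st(); print(rows((.592,-.0852,.095),68.5))
"
```

```text
52.52 [591.5 -80.2 156. ] [-179.9   -0.    68.6] [-0.6 -1.4  0.7] 51.6 [ 0.31  0.49 -0.38  1.71  0.21  0.98 -0.52]
(array([-4.43961634,  2.39687115, 60.97504453]), array([-0.07329581, -0.02990899,  0.09015213]))
```

Emit:
apply_moves(
  commands="0.6 -4 2 8 0 0 0; 0.6 -1 1 18 0 0 0; 0.6 0 0 18 0 0 0; 0.6 0 0 12 0 0 0; 0.6 0 0 0 0 0 0",
)

```text
t: 53.15
tool_pos: [0.5926, -0.0852, 0.0979]
tcp_rot: [-3.142, -0.001, 1.197]
ft_force: [0.8, -0.4, 1.5]
opening: 0.0511
```

```bash
python3 -c "
from h import *
st(); print(rows((.592,-.0852,.095),68.5))
"
```

```text
53.15 [592.6 -85.2  97.9] [-1.80e+02 -1.00e-01  6.86e+01] [ 0.8 -0.4  1.5] 51.1 [ 0.3   0.56 -0.36  1.76  0.24  0.86 -0.54]
(array([-0.23448521, -0.53214045,  2.92783606]), array([-0.00076949, -0.06144285,  0.10319146]))
```

Emit:
apply_moves(
  commands="0.2 0 0 2 0 0 0; 0 0 0 0 0 0 0; 0 0 0 0 0 0 0; 0 0 0 0 0 0 0; 0 0 0 0 0 0 0",
  squeeze=70,
)

```text
t: 53.78
tool_pos: [0.5916, -0.0847, 0.0966]
tcp_rot: [-3.14, -0.001, 1.198]
ft_force: [-0.6, -0.3, -3.4]
opening: 0.0221
```

```bash
python3 -c "
from h import *
AX[:]=[542.2,-92]
st(); crank(10,10)
"
```

```text
53.77 [591.6 -84.7  96.6] [-179.9   -0.    68.6] [-0.6 -0.3 -3.4] 22.1 [ 0.3   0.56 -0.36  1.77  0.25  0.86 -0.54]
theta world 8.4 loader 1.0 r 49.9
0 7.2 -5.0 0 -0.0 -0.0 0.0; 0 6.2 -6.1 0 -0.0 -0.0 0.0; 0 5.0 -7.1 0 -0.0 -0.0 0.0; 0 3.7 -7.9 0 -0.0 -0.0 0.0; 0 2.3 -8.4 0 -0.0 -0.0 0.0; 0 0.8 -8.7 0 -0.0 -0.0 0.0; 0 -0.7 -8.7 0 -0.0 -0.0 0.0; 0 -2.2 -8.4 0 -0.0 -0.0 0.0; 0 -3.7 -7.9 0 -0.0 -0.0 0.0; 0 -5.0 -7.2 0 -0.0 -0.0 0.0
```

Emit:
apply_moves(
  commands="0 4 -2.7 0 0 0 0; 0 6.6 -5.6 0 0 0 0; 0 5.5 -6.7 0 0 0 0; 0 4.2 -7.6 0 0 0 0; 0 2.8 -8.2 0 0 0 0; 0 1.3 -8.6 0 0 0 0; 0 -0.2 -8.7 0 0 0 0; 0 -1.7 -8.5 0 0 0 0; 0 -3.2 -8.1 0 0 0 0; 0 -4.6 -7.4 0 0 0 0",
)

```text
t: 55.02
tool_pos: [0.5278, -0.0431, 0.0967]
tcp_rot: [3.138, -0.001, 1.197]
ft_force: [4.2, -3.3, -7.9]
opening: 0.0222
```

```bash
python3 -c "
from h import *
AX[:]=[542,-92.2]
st(); crank(12,12)
"
```

```text
55.02 [527.8 -43.1  96.7] [ 1.798e+02 -1.000e-01  6.860e+01] [ 4.2 -3.3 -7.9] 22.2 [ 0.26  0.47 -0.37  1.94  0.24  0.78 -0.62]
theta world 106.1 loader 98.7 r 51.1
0 -7.2 -7.6 0 0.0 -0.0 0.0; 0 -8.6 -5.9 0 0.0 -0.0 0.0; 0 -9.7 -4.0 0 0.0 -0.0 0.0; 0 -10.3 -1.9 0 0.0 -0.0 0.0; 0 -10.4 0.3 0 0.0 -0.0 0.0; 0 -10.2 2.4 0 0.0 -0.0 0.0; 0 -9.4 4.5 0 0.0 -0.0 0.0; 0 -8.3 6.4 0 0.0 -0.0 0.0; 0 -6.8 8.0 0 0.0 -0.0 0.0; 0 -5.0 9.2 0 0.0 -0.0 0.0; 0 -3.0 10.0 0 0.0 -0.0 0.0; 0 -0.8 10.4 0 0.0 -0.0 0.0
```

Emit:
apply_moves(
  commands="0 -7.2 -7.6 0 0 0 0; 0 -8.6 -5.9 0 0 0 0; 0 -9.7 -4.0 0 0 0 0; 0 -10.3 -1.9 0 0 0 0; 0 -10.4 0.3 0 0 0 0; 0 -10.2 2.4 0 0 0 0; 0 -9.4 4.5 0 0 0 0; 0 -8.3 6.4 0 0 0 0; 0 -6.8 8.0 0 0 0 0; 0 -5.0 9.2 0 0 0 0; 0 -3.0 10.0 0 0 0 0; 0 -0.8 10.4 0 0 0 0",
)

```text
t: 56.52
tool_pos: [0.5205, -0.1363, 0.0965]
tcp_rot: [-3.14, -0.007, 1.2]
ft_force: [-4.0, 1.2, 1.3]
opening: 0.0221
```

```bash
python3 -c "
from h import *
AX[:]=[542,-92.2]
st(); crank(12,12)
"
```

```text
56.52 [ 520.5 -136.3   96.5] [-179.9   -0.4   68.8] [-4.   1.2  1.3] 22.1 [ 0.43  0.48 -0.37  1.91  0.23  0.79 -0.43]
theta world -116.0 loader -123.4 r 49.1
0 0.2 10.5 0 -0.0 -0.1 0.1; 0 2.4 10.2 0 -0.0 -0.1 0.1; 0 4.5 9.5 0 -0.0 -0.1 0.1; 0 6.3 8.3 0 -0.0 -0.0 0.0; 0 7.9 6.8 0 -0.0 -0.0 0.0; 0 9.2 5.0 0 -0.0 -0.0 0.0; 0 10.0 3.0 0 -0.0 -0.0 0.0; 0 10.4 0.9 0 -0.0 -0.0 0.0; 0 10.4 -1.3 0 -0.0 -0.0 0.0; 0 9.9 -3.4 0 -0.0 -0.0 0.0; 0 8.9 -5.4 0 -0.0 -0.0 0.0; 0 7.6 -7.2 0 -0.0 -0.0 0.0
```

Emit:
apply_moves(
  commands="0 0.2 10.5 0 0 -0.1 0; 0 2.4 10.2 0 0 -0.1 0; 0 4.5 9.5 0 0 -0.1 0; 0 6.3 8.3 0 0 0 0; 0 7.9 6.8 0 0 0 0; 0 9.2 5.0 0 0 0 0; 0 10.0 3.0 0 0 0 0; 0 10.4 0.9 0 0 0 0; 0 10.4 -1.3 0 0 0 0; 0 9.9 -3.4 0 0 0 0; 0 8.9 -5.4 0 0 0 0; 0 7.6 -7.2 0 0 0 0",
)

```text
t: 58.02
tool_pos: [0.5879, -0.071, 0.0965]
tcp_rot: [-3.13, 0.01, 1.197]
ft_force: [-0.9, -5.2, -2.9]
opening: 0.0222
```

```bash
python3 -c "
from h import *
AX[:]=[542,-92.2]
st(); crank(12,12)
"
```

```text
58.02 [587.9 -71.   96.5] [-179.4    0.6   68.6] [-0.9 -5.2 -2.9] 22.2 [ 0.27  0.56 -0.35  1.77  0.24  0.87 -0.57]
theta world 24.8 loader 17.4 r 50.5
0 6.4 -8.3 0 -0.2 0.1 0.0; 0 4.5 -9.4 0 -0.2 0.1 0.0; 0 2.5 -10.2 0 -0.2 0.1 0.0; 0 0.3 -10.4 0 -0.0 0.0 0.0; 0 -1.9 -10.3 0 -0.0 0.0 0.0; 0 -4.0 -9.7 0 -0.0 0.0 0.0; 0 -5.9 -8.6 0 -0.0 0.0 0.0; 0 -7.6 -7.2 0 -0.0 0.0 0.0; 0 -8.9 -5.5 0 -0.0 0.0 0.0; 0 -9.8 -3.5 0 -0.0 0.0 0.0; 0 -10.4 -1.4 0 -0.0 0.0 0.0; 0 -10.4 0.8 0 -0.0 0.0 0.0
```

Now ≈ 377°.

Emit:
apply_moves(
  commands="0 6.4 -8.3 0 -0.2 0.1 0; 0 4.5 -9.4 0 -0.2 0.1 0; 0 2.5 -10.2 0 -0.2 0.1 0; 0 0.3 -10.4 0 0 0 0; 0 -1.9 -10.3 0 0 0 0; 0 -4.0 -9.7 0 0 0 0; 0 -5.9 -8.6 0 0 0 0; 0 -7.6 -7.2 0 0 0 0; 0 -8.9 -5.5 0 0 0 0; 0 -9.8 -3.5 0 0 0 0; 0 -10.4 -1.4 0 0 0 0; 0 -10.4 0.8 0 0 0 0",
)

```text
t: 59.52
tool_pos: [0.4927, -0.0818, 0.0967]
tcp_rot: [3.133, -0.001, 1.198]
ft_force: [8.0, 1.5, -11.3]
opening: 0.0225
```

```bash
python3 -c "
from h import *
AX[:]=[542,-92.2]
st(); crank(12,12)
c=cap('scene');cv2.imwrite('pics/s20.png',c['img'][:,:,::-1])
"
```

```text
59.52 [492.7 -81.8  96.7] [ 1.795e+02 -1.000e-01  6.870e+01] [  8.    1.5 -11.3] 22.5 [ 0.34  0.43 -0.37  2.01  0.23  0.74 -0.54]
theta world 168.1 loader 160.7 r 50.4
0 -10.1 2.8 0 0.1 -0.0 0.0; 0 -9.3 4.8 0 0.1 -0.0 0.0; 0 -8.1 6.6 0 0.1 -0.0 0.0; 0 -6.5 8.2 0 0.0 -0.0 0.0; 0 -4.7 9.4 0 0.0 -0.0 0.0; 0 -2.6 10.1 0 0.0 -0.0 0.0; 0 -0.5 10.4 0 0.0 -0.0 0.0; 0 1.7 10.3 0 0.0 -0.0 0.0; 0 3.8 9.7 0 0.0 -0.0 0.0; 0 5.8 8.7 0 0.0 -0.0 0.0; 0 7.5 7.3 0 0.0 -0.0 0.0; 0 8.8 5.6 0 0.0 -0.0 0.0
```

View pics/s20.png

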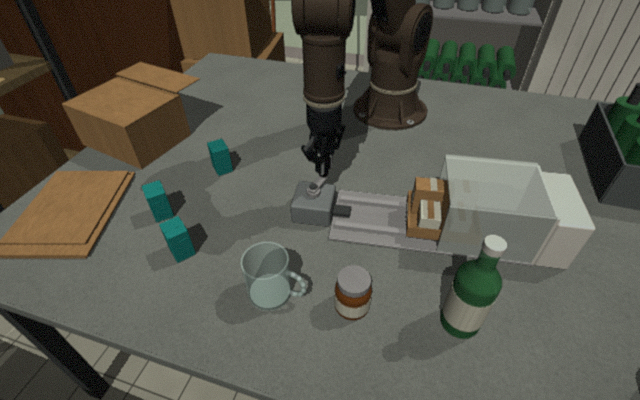

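Carton with packs is entering the hood at px (430,210); total ≈ 521°.

Emit:
apply_moves(
  commands="0 -10.1 2.8 0 0.1 0 0; 0 -9.3 4.8 0 0.1 0 0; 0 -8.1 6.6 0 0.1 0 0; 0 -6.5 8.2 0 0 0 0; 0 -4.7 9.4 0 0 0 0; 0 -2.6 10.1 0 0 0 0; 0 -0.5 10.4 0 0 0 0; 0 1.7 10.3 0 0 0 0; 0 3.8 9.7 0 0 0 0; 0 5.8 8.7 0 0 0 0; 0 7.5 7.3 0 0 0 0; 0 8.8 5.6 0 0 0 0",
)

```text
t: 61.08
tool_pos: [0.5728, -0.1307, 0.0964]
tcp_rot: [-3.136, -0.003, 1.197]
ft_force: [-3.7, -3.4, 3.0]
opening: 0.0225
```

```bash
python3 -c "
from h import *
AX[:]=[542,-92.2]
st(); crank(12,12)
"
```

```text
61.08 [ 572.8 -130.7   96.4] [-179.7   -0.2   68.6] [-3.7 -3.4  3. ] 22.5 [ 0.38  0.55 -0.35  1.79  0.23  0.85 -0.45]
theta world -51.3 loader -58.7 r 49.3
0 9.6 4.2 0 -0.1 -0.0 0.0; 0 10.2 2.2 0 -0.1 -0.0 0.0; 0 10.5 -0.0 0 -0.1 -0.0 0.0; 0 10.2 -2.2 0 -0.0 -0.0 0.0; 0 9.5 -4.3 0 -0.0 -0.0 0.0; 0 8.4 -6.2 0 -0.0 -0.0 0.0; 0 7.0 -7.8 0 -0.0 -0.0 0.0; 0 5.2 -9.1 0 -0.0 -0.0 0.0; 0 3.2 -9.9 0 -0.0 -0.0 0.0; 0 1.1 -10.4 0 -0.0 -0.0 0.0; 0 -1.1 -10.4 0 -0.0 -0.0 0.0; 0 -3.2 -9.9 0 -0.0 -0.0 0.0
```

Total ≈ 661°; 239° to go.

Emit:
apply_moves(
  commands="0 9.6 4.2 0 -0.1 0 0; 0 10.2 2.2 0 -0.1 0 0; 0 10.5 0 0 -0.1 0 0; 0 10.2 -2.2 0 0 0 0; 0 9.5 -4.3 0 0 0 0; 0 8.4 -6.2 0 0 0 0; 0 7.0 -7.8 0 0 0 0; 0 5.2 -9.1 0 0 0 0; 0 3.2 -9.9 0 0 0 0; 0 1.1 -10.4 0 0 0 0; 0 -1.1 -10.4 0 0 0 0; 0 -3.2 -9.9 0 0 0 0",
)

```text
t: 62.58
tool_pos: [0.5422, -0.041, 0.0966]
tcp_rot: [3.134, 0.004, 1.195]
ft_force: [3.9, -5.9, -4.3]
opening: 0.0223
```

```bash
python3 -c "
from h import *
AX[:]=[542,-92.2]
st(); crank(11,9)
"
```

```text
62.58 [542.2 -41.   96.6] [179.6   0.2  68.5] [ 3.9 -5.9 -4.3] 22.3 [ 0.24  0.48 -0.36  1.91  0.24  0.79 -0.63]
theta world 89.8 loader 82.4 r 51.2
0 -4.3 -8.6 0 0.1 0.1 -0.0; 0 -5.9 -7.6 0 0.1 0.1 -0.0; 0 -7.2 -6.3 0 0.1 0.1 -0.0; 0 -8.3 -4.8 0 0.0 0.0 -0.0; 0 -9.1 -3.1 0 0.0 0.0 -0.0; 0 -9.5 -1.4 0 0.0 0.0 -0.0; 0 -9.6 0.5 0 0.0 0.0 -0.0; 0 -9.3 2.3 0 0.0 0.0 -0.0; 0 -8.7 4.0 0 0.0 0.0 -0.0
```

Emit:
apply_moves(
  commands="0 -4.3 -8.6 0 0.1 0 0; 0 -5.9 -7.6 0 0.1 0 0; 0 -7.2 -6.3 0 0.1 0 0; 0 -8.3 -4.8 0 0 0 0; 0 -9.1 -3.1 0 0 0 0; 0 -9.5 -1.4 0 0 0 0; 0 -7 0.4 0 0 0 0; 0 -5 1.2 0 0 0 0",
)

```text
t: 63.58
tool_pos: [0.4944, -0.0758, 0.0964]
tcp_rot: [3.136, -0.005, 1.202]
ft_force: [-1.9, 4.0, 1.9]
opening: 0.0221
```

```bash
python3 -c "
from h import *
AX[:]=[542,-92.2]
st(); crank(4,8)
"
```

```text
63.58 [494.4 -75.8  96.4] [179.7  -0.3  68.9] [-1.9  4.   1.9] 22.1 [ 0.33  0.43 -0.37  2.01  0.22  0.74 -0.54]
theta world 161.0 loader 153.6 r 50.3
0 -3.5 0.3 0 0.1 -0.1 0.1; 0 -3.5 0.5 0 0.1 -0.1 0.1; 0 -3.4 0.7 0 0.1 -0.1 0.1; 0 -3.4 1.0 0 0.0 -0.0 0.0; 0 -3.3 1.2 0 0.0 -0.0 0.0; 0 -3.2 1.4 0 0.0 -0.0 0.0; 0 -3.1 1.6 0 0.0 -0.0 0.0; 0 -3.0 1.9 0 0.0 -0.0 0.0
```

Emit:
apply_moves(
  commands="0 -5.3 0.5 0 0.1 -0.1 0; 0 -5.2 1 0 0.1 -0.1 0; 0 -5.1 1.5 0 0 0 0; 0 -3.3 1.3 0 0 0 0; 0 -3.2 1.5 0 0 0 0; 0 -3.1 1.7 0 0 0 0; 0 -3 1.9 0 0 0 0",
)

```text
t: 64.45
tool_pos: [0.4924, -0.0979, 0.0965]
tcp_rot: [-3.139, -0.011, 1.209]
ft_force: [-2.6, 14.3, 3.8]
opening: 0.0223
```

```bash
python3 -c "
from h import *
AX[:]=[542,-92.2]
st(); crank(4,4)
"
```

```text
64.45 [492.4 -97.9  96.5] [-179.8   -0.6   69.3] [-2.6 14.3  3.8] 22.3 [ 0.39  0.43 -0.38  2.    0.21  0.75 -0.48]
theta world -173.5 loader -180.9 r 49.9
0 -3.0 1.7 0 -0.0 -0.2 0.2; 0 -2.9 1.9 0 -0.0 -0.2 0.2; 0 -2.8 2.1 0 -0.0 -0.2 0.2; 0 -2.6 2.3 0 -0.0 -0.0 0.0
```

Emit:
apply_moves(
  commands="0 -3 1.7 0 0 -0.2 0.1; 0 -3 1.5 0 0 0 0; 0 0 0 0 0 0 0",
)

```text
t: 64.82
tool_pos: [0.4924, -0.0973, 0.0966]
tcp_rot: [-3.134, -0.013, 1.215]
ft_force: [1.0, -0.9, -1.0]
opening: 0.022
```

```bash
python3 -c "
from h import *
AX[:]=[542,-92.2]
st(); crank(4,1)
"
```

```text
64.83 [492.4 -97.3  96.6] [-179.6   -0.8   69.6] [ 1.  -0.9 -1. ] 22.0 [ 0.39  0.44 -0.38  1.99  0.21  0.75 -0.47]
theta world -174.2 loader -181.6 r 49.9
0 -3.1 1.7 0 -0.1 -0.2 0.3
```

Emit:
apply_moves(
  commands="0 -3 1.5 0 0 0 0; 0.3 -1 0.5 0 0 0 0; 0.5 0 0 0 0 0 0; 0.5 0 0 0 0 0 0; 0.5 0 0 0 0 0 0; 0.5 0 0 -20 0 0 0; 0.5 0 0 -35 0 0 0; 0.5 0 0 -45 0 0 0; 0.5 0 0 -40 0 0 0; 0.5 0 0 0 0 0 0",
)

```text
t: 66.08
tool_pos: [0.4917, -0.1056, 0.2403]
tcp_rot: [-3.13, -0.011, 1.213]
ft_force: [1.1, -0.2, -0.7]
opening: 0.0429
```

```bash
python3 -c "
from h import *
st(); plan([(500,-250,300,60),(420,-330,330,50)],0.5)
c=cap('wrist'); cv2.imwrite('pics/w21.png',c['img'][:,:,::-1]); P=cloud(c).reshape(-1,3)
g=P[(P[:,2]>.118)&(P[:,2]<.14)&(abs(P[:,0]-.492)<.04)&(abs(P[:,1]+.097)<.04)];print(len(g),g.mean(0),np.ptp(g,0)); print(toL(g.mean(0)*1e3))
"
```

```text
66.08 [ 491.7 -105.6  240.3] [-179.3   -0.7   69.5] [ 1.1 -0.2 -0.7] 42.9 [ 0.45  0.27 -0.42  1.82  0.11  1.09 -0.36]
0.5 -33 14 -15 -0.2 -0.1 2.4; 0.5 -32 16 -15 -0.2 -0.1 2.4; 0.5 -32 17 -15 -0.2 -0.1 2.4; 0.5 -31 19 -15 -0.2 -0.1 2.4; 0.5 -36 -10 -10 -0.0 -0.0 3.3; 0.5 -37 -8 -10 -0.0 -0.0 3.3; 0.5 -37 -5 -10 -0.0 -0.0 3.3
7
602 [ 0.49355576 -0.09728935  0.12550809] [0.02318776 0.02288803 0.01070399]
[ -48.90235794 -189.06563456  125.50808988]
```

Emit:
apply_moves(
  commands="0.5 -33 14 -15 0 0 2.4; 0.5 -32 16 -15 0 0 2.4; 0.5 -32 17 -15 0 0 2.4; 0.5 -31 19 -15 0 0 2.4; 0.5 -36 -10 -10 0 0 3.3; 0.5 -37 -8 -10 0 0 3.3; 0.5 -20 -3 -5 0 0 3.3; 0.5 0 0 0 0 0 0; 0.5 0 0 0 0 0 0",
)

```text
t: 67.25
tool_pos: [0.4261, -0.3215, 0.3115]
tcp_rot: [-3.107, -0.0, 0.864]
ft_force: [0.4, -0.3, -0.3]
opening: 0.0427
```

```bash
python3 -c "
from h import *
st()
c=cap('top'); cv2.imwrite('pics/t22.png',c['img'][:,:,::-1]); L=toL(cloud(c)*1e3)
m=(c['img'][...,0].astype(int)-c['img'][...,2]>40)
q=L[(abs(L[...,0])<70)&(L[...,1]>40)&(L[...,1]<100)&(L[...,2]>20)&(L[...,2]<60)];print(len(q))
for a,b in ((0,1),):
  g=L[(L[...,2]>118)&(L[...,2]<135)&(abs(L[...,0]+50)<30)&(abs(L[...,1]+190)<30)]; print('grip',g.mean(0))
c=cap('scene'); cv2.imwrite('pics/s22.png',c['img'][:,:,::-1]);cv2.imwrite('pics/s22z.png',cv2.resize(c['img'][130:290,270:600,::-1],None,fx=2.4,fy=2.4,interpolation=cv2.INTER_CUBIC))
for y in (112,):
  for x in (-62,62):
    print(proj(c,np.append(toW((x,y)),50)/1e3))
"
```

```text
67.25 [ 426.1 -321.5  311.5] [-178.    -0.    49.5] [ 0.4 -0.3 -0.3] 42.7 [ 0.74  0.27 -0.24  1.63  0.06  1.29 -0.22]
17
grip [ -49.0339747  -191.37803503  125.34593367]
(np.float64(441.66574268346665), np.float64(193.8529314045368))
(np.float64(444.7358375155255), np.float64(231.9537668237807))
```

View pics/t22.png

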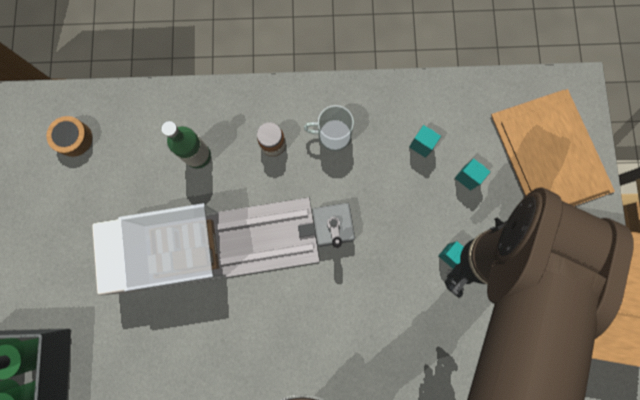

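View pics/s22z.png

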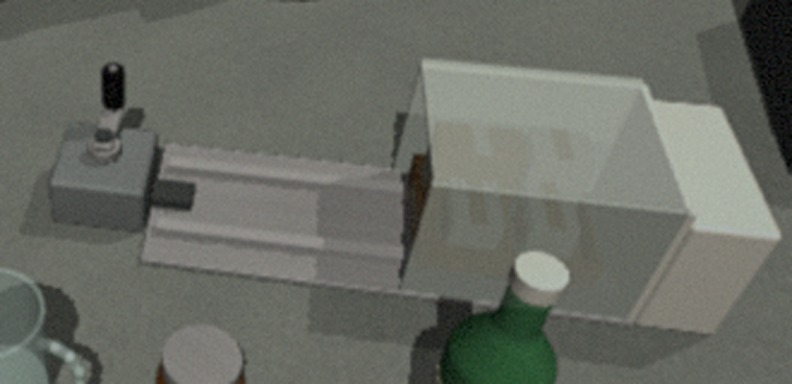

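```bash
python3 -c "
from h import *
c=cap('top')
for l in ((0,112,50),(0,112,22),(0,100,149),(0,116,50)): print(l,np.round(proj(c,np.append(toW(l[:2]),l[2])/1e3),1))
r=slice(190,300);im=c['img'][195:290,90:240,::-1]; cv2.imwrite('pics/t23.png',cv2.resize(im,None,fx=5,fy=5,interpolation=cv2.INTER_CUBIC))
print(c['img'][243,203:226].tolist())
"
```

```text
(0, 112, 50) [212.3 243.1]
(0, 112, 22) [215. 244.]
(0, 100, 149) [206.6 239. ]
(0, 116, 50) [210.7 243.4]
[[178, 180, 182], [178, 180, 182], [179, 181, 181], [185, 187, 187], [176, 174, 172], [134, 131, 126], [91, 80, 69], [86, 67, 51], [89, 73, 54], [88, 71, 54], [84, 71, 56], [76, 70, 63], [72, 69, 63], [73, 70, 65], [82, 80, 79], [83, 81, 81], [107, 105, 105], [150, 146, 144], [158, 154, 152], [156, 150, 149], [156, 152, 151], [154, 150, 149], [154, 150, 149]]
```

View pics/t23.png

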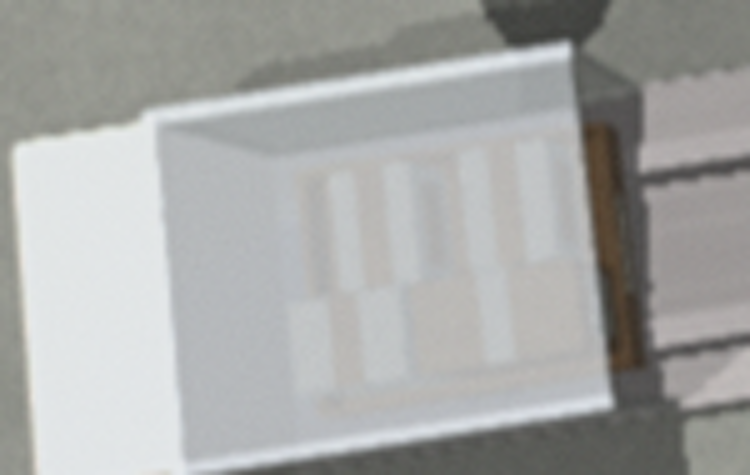

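```bash
python3 -c "
from h import *
st(); print(ticket.sign_off())"
```

```text
67.4 [ 426.1 -321.6  311.8] [-178.1   -0.    49.5] [ 0.3  0.2 -0.1] 42.3 [ 0.74  0.27 -0.24  1.63  0.06  1.29 -0.22]
the job is handed in; nothing more can be done
None
```

I wound the carton out to its stop, packed all four packs upright, cranked it back in to the home stop, let go and handed the job in at t = 67 s. The packs on the counter were a, c, d and e; pack_b was absent. I left the three turquoise look-alikes and the jug, bottle and jar alone. Cranking ran at about 100 degrees per second, roughly 0.28 turn per second.

What the last checks showed:
- **Packs:** before closing, the pack tops were within 1 mm of where they should be if flat on the carton floor. In the final top view all four still stand upright under the hood.
- **Carton and crank:** both hard stops were felt, and the final crank angle is about 179° against a nominal 180°. The carton's front edge shows where it should when home; that view is partly hidden by the hood, so it is good to a few millimetres.
- **One disagreement:** while I was lowering pack_c, something, probably a gripper knuckle against the hood's edge, pushed the hand about 4 mm aside. The force read only about 4 N. I backed off, moved the pack over and set it down, and nothing else was displaced.

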